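# Close up the lamp dimmer and hold its knob pressed

## Robot

A 6-joint arm with a two-finger parallel gripper is mounted at the origin on the work surface. World frame = base frame: x ahead of the robot, y to its left, z up, the work surface at z = 0. Lengths are in mm, angles in rad, forces in N, time in s.
With the tool pointing down it reaches from about 350 to 775 mm from the base axis. Payload 7.3 kg.
Tool frame: the origin (TCP) lies at the very end of the fingers, on their centre line; the grasp point (between the pads) lies 19 mm behind it; x points along the fingers, z is the direction in which the jaws open and shut, and the axes are right-handed (so a half turn about x gives the same grasp; the last joint's range is limited). The gripper opens to 92 mm and grips with 3 to 60 N. Pads are 19 mm wide; open, the fingers measure 130 mm over their backs; the gripper's body (75 mm by 190 mm) begins 47 mm behind the grasp point.
Start: joints at [-1.344, 0.342, 1.524, -0, 1.275, -0.146], TCP at [191.241, -488.95, 226.741] pointing down, gripper open.
Joint ranges: [-2.53, 2.53], [-0.77, 2.02], [0.04, 2.7], [-1, 4.14], [0.28, 2.66], [-3.11, 3.11]. Speed limits (rad/s): [2.57, 2.57, 3.14, 3.14, 3.14, 3.14].

## Interface

Orientations are given as [roll, pitch, yaw] about the fixed x, y, z axes, in that order (R = Rz(yaw) Ry(pitch) Rx(roll)).
In Python, from plant import * gives the robot as it stands.
- The arm moves only by the shell command python3 -m creep 'ROWS'. ROWS is JSON, a list of rows, each an object of numbers: "tx", "ty", "tz": the shift along the tool's x, y, z in cm; "wx", "wy", "wz": the turn, a rotation vector about the tool's x, y, z in rad; "gripper": the closure, from -1 (fully open) to 1 (shut). A call has 1 to 8 rows; each row is the pose to reach, as a shift and turn from the pose commanded when the call began, along the tool's axes at that moment; what a row does not reach only later rows make up. A row lasts 1/12 s, in which the tool goes at most 41.7 mm and 7.16 degrees, less where a joint would pass 70% of its speed; a pose out of reach is approached as far as the arm can. A call with a gripper value outside its range is refused whole. The fingers move at their own pace and stop on an object; the grip force is fixed at half the most. Time passes only in rows, so rows that repeat a pose let the fingers close. It gives the time, the measured TCP pose, the force and the opening at its end, in the units of the state.
- get_obs(): the state, without advancing time (a new reading comes with each control period).
- capture(name): name is "scene" or "side" or "wrist"; returns a dict with "frame" (384x512x3 uint8, red, green, blue), "z_map" (384x512 float32, mm along the optical axis (not along the pixel's ray), 0 where there is no reading), "vertical_fov" (degrees; the focal length in pixels is half the picture's height over the tangent of half this angle, whatever the lens; pixels are square), "cx", "cy" (the principal point, pixels), "k1" (the pictures are not rectified: a ray, as slopes to the right and down, at radius r is drawn at 1 + k1 r^2 times it, then the intrinsics apply), "xyz" and "rotation" of the camera in the world. Camera axes: x right, y down, z forward; pixel columns grow to the right and rows downward; lengths in mm; the calibration is good to about 2 mm. A picture is of the moment at which its call begins.
- close_job(): hands the job in, once; it reports no verdict.
The state is a dict: "time": time; "joint_positions": joint angles; "dq": joint speeds; "tau": joint torques, N m; "tool_pos": TCP position; "tcp_rot": TCP orientation; "contact_force": force on the tool from outside, world axes, zero at the start; "moment": the same for the moment, N m; "grip_width": finger opening in mm.
Only numpy, scipy, OpenCV 4.12 (cv2) and the standard library are available. Lean on these libraries where they do the work, as an engineer would, in place of code of your own. Each camera call takes 0.05 s, during which the arm holds its last target.

## Task

Put the dimmer back together: set the lid with the three holes back on the open metal box, over its two studs and flat on the rim all round, then turn the pointer knob so that the flat in its bore matches the flat of the D-shaped spindle and push it fully onto the spindle. Press the knob all the way in, as for the dimmer's set-up mode, and keep pressing: finish with the fingers still on the knob, holding it down. Leave everything else on the table where it is.

Things in the scene. Friction and masses are not known exactly. Their poses are not given: they have to be found in the camera images.
- lid_c (a point): Centre (4 mm above the underside) of the dimmer's loose lid: bare aluminium plate, 112 (its x) x 58 (its y) x 8 mm thick, lying flat on the table. Three through holes on its long centre line: 20 mm diameter at the centre, 9 mm at x = +46 and -46 mm. The same turned by half a turn.
- dimmer: The dimmer: open die-cast aluminium box, outside 112 (x) x 58 (y) mm, screwed to a plywood board 150 x 100 x 12 mm that is fixed to the table. Origin under the board's centre, on the table; x along the box, z up. A 16 mm bush in the middle of the box reaches 6 mm above the box's rim, with the spindle in it.
- box_rim (a point): Centre of the dimmer box's mouth, in the plane of its rim, 43 mm above the table; axes as the dimmer's. Two 6 mm studs at x = +46 and -46 mm stand 12 mm above the rim, the last 4 mm tapered to 2.4 mm. Seated, the lid rests on the rim, its centre 4 mm above this point, its edges flush with the box walls.
- spindle_tip (a point): Centre of the top end of the upright steel spindle, 28 mm above the rim (20 mm above the seated lid) when not pressed. A D: 10 mm diameter with one flat 2 mm from the axis; the last 2 mm chamfered by 1 mm (flat side 0.5 mm). Its x axis points from the axis out through the flat, z up. It turns (0.012 N m, 2.4 rad either way from the box's x) and keeps the angle it starts at.
- plunger (a joint): How far the spindle is pressed in, m: 0 = out, 0.004 = fully pressed, against a stop. A spring pushes it back out: 5 N to start it, 9 N at full travel.
- knob_c (a point): Pointer knob, grey plastic, 35 g, standing on its open underside on the table: point on its axis, half-way up, 14 mm above the underside. Round skirt 46 mm diameter, 8 mm high; above it a grip bar 44 mm long (x) x 18 mm wide (y), from 8 to 28 mm above the underside. The pointer is its +x: a nose on the skirt, and a white line on that half of the bar's top.
- knob_nose (a point): Point on the knob 28.5 mm from its axis towards the pointer (+x), above the tip of the nose, level with knob_c.
- knob_bore (a point): Centre of the knob's underside, the mouth of its D-shaped bore: 14 mm deep, 11 mm diameter, its flat 2.5 mm from the axis on the pointer side (+x), the round part widened by 1 mm over the first 2 mm. Fully home, the spindle's end touches the bore's bottom: knob_c coincides with spindle_tip, both x axes agree, the underside is 6 mm above the lid (2 mm when pressed in).
- blank_c (a point): Centre (4 mm up) of another aluminium lid of the same 112 x 58 x 8 mm, without holes; not needed.
- round_knob_c (a point): Centre (11 mm up) of another knob, round and ribbed, 38 mm diameter, 22 mm high, without a pointer; not needed.
- screwdriver: Screwdriver, 180 mm long, lying at the left of the table; origin at the underside, about its middle. Not needed.
- terminal_strip: White terminal strip 18 x 62 x 14 mm, origin at its underside. Not needed.
- multimeter: Multimeter 75 x 150 x 40 mm, lying beyond the dimmer, origin at its underside. Not needed.
- glue_bottle: Small white upright bottle, 32 mm diameter, 85 mm high, origin at its underside. Not needed.
- mug: White mug 80 mm diameter, 90 mm high, origin at its underside. Not needed.
Not all that is in view belongs to the job. What is shaped like the dimmer but orange or turquoise is not meant.

How it is judged (in metres and radians):
On the way, in this order (a step that is already met when the one before it is completed fails the run):
1. the lid lies seated on the box, over both studs, before the knob is on (x of lid_c in the frame of box_rim between -0.0035 and 0.0035 m and y of lid_c in the frame of box_rim between -0.0035 and 0.0035 m and z of lid_c in the frame of box_rim between 0.002 and 0.006 m and angle between the x axis of lid_c and the x axis of box_rim, either way round below 0.1 rad and angle between lid_c's own z axis and vertical below 0.05 rad), for 0.2 s.
2. the knob is fully home on the spindle with its flat on the spindle's flat, the lid under it (all of step 1 and horizontal distance between knob_c and spindle_tip below 0.003 m and z of knob_c in the frame of spindle_tip between -0.003 and 0.0025 m and x of knob_nose in the frame of spindle_tip above 0.02 m and angle between the x axis of knob_c and the x axis of spindle_tip, either way round below 0.3 rad and angle between knob_c's own z axis and vertical below 0.12 rad), for 0.2 s.
At the end, for the whole second after the job is handed in: For the last second: lid on the rim, in place within 3.5 mm (height 2 mm, 0.1 rad, tilt 0.05 rad); knob home on the spindle (axis within 3 mm, depth within 2.5 mm, pointer over the flat within 0.3 rad, tilt under 0.12 rad); spindle pressed in over 3 mm; fingers on the knob with over 2 N (all of step 2 and value of joint plunger above 0.003 m and contact force between the fingers and knob above 2 N); the arm keeps its last pose, push and grip.
It fails at once if one of the other things on the table is moved by more than 30 mm (distance of any of blank_c, round_knob_c, screwdriver, terminal_strip, multimeter, glue_bottle, mug from where it was at the start of the episode above 0.03 m).
It also fails if it takes over 54 s, if anything falls off the work surface, if the arm or the gripper's body presses on something with over 40 N, if the wrist force passes 120 N, or if a joint passes its speed limit or range.

## Working session

There is one attempt and no reset: what is moved stays moved. The work goes in short steps, Python scripts to look and compute and a shell command to move; the robot and the scene stay as the last step left them, time stands still between calls to the robot, and variables do not carry over. Pictures are saved under pics/ and viewed, and the job is handed in when it is done.

```bash
ls; mkdir -p pics
python3 - <<'E'
from plant import *
import cv2,pickle
print(get_obs())
for n in ["scene","side","wrist"]:
    c=capture(n); pickle.dump(c,open(f"pics/{n}0.pkl","wb"))
    cv2.imwrite(f"pics/{n}0.png",cv2.cvtColor(c["frame"],cv2.COLOR_RGB2BGR))
    print(n,{k:v for k,v in c.items() if k not in("frame","z_map")})
E
```

```text
pics
{'time': 0.0, 'joint_positions': array([-1.34397746e+00,  3.42690034e-01,  1.52501406e+00, -1.67623058e-06,
        1.27540160e+00, -1.45978592e-01]), 'dq': array([-0.00086399, -0.00160285,  0.0008306 , -0.00112133,  0.00015275,
        0.00118966]), 'tau': array([-1.11835107e-03, -4.31246030e+01, -2.44220334e+01,  7.16972980e-02,
        5.58450376e-02, -1.29476666e-04]), 'tool_pos': array([ 191.15477573, -488.52571589,  226.06296471]), 'tcp_rot': array([2.99667345, 1.56928329, 1.79867507]), 'contact_force': array([ 0.11253224, -0.093338  ,  0.93517825]), 'moment': array([ 0.02594948,  0.00124024, -0.06058371]), 'grip_width': 91.72769444043361}
scene {'vertical_fov': 44.81283511209084, 'cx': 258.5291212078502, 'cy': 192.09169614366877, 'k1': -0.09592345863940387, 'xyz': array([1239.61019998, -914.72581512,  974.66953307]), 'rotation': array([-2.22758775,  0.01281541,  0.66131887])}
side {'vertical_fov': 56.33703797638159, 'cx': 256.77323230785134, 'cy': 193.50597232511572, 'k1': -0.0796062497003476, 'xyz': array([185.9477495 , 761.44019197, 556.84348573]), 'rotation': array([-2.09372691,  0.02183876, -2.75794951])}
wrist {'vertical_fov': 71.45835575075768, 'cx': 255.18152203183325, 'cy': 187.94853750600222, 'k1': -0.0483932302894692, 'xyz': array([ 250.11348884, -465.09035959,  383.65640326]), 'rotation': array([ 2.89647869e+00,  2.77036336e-04, -1.19799402e+00])}
```

View pics/scene0.png

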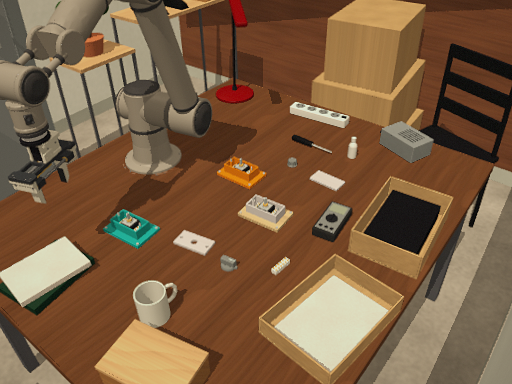

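View pics/side0.png

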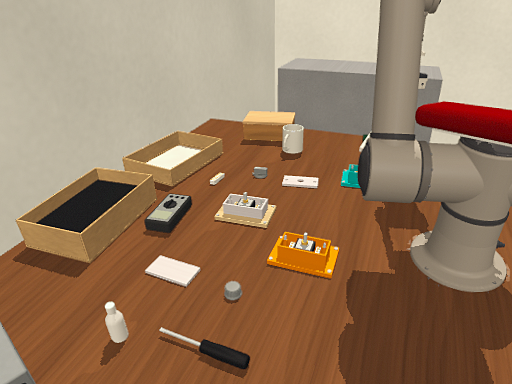

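View pics/wrist0.png

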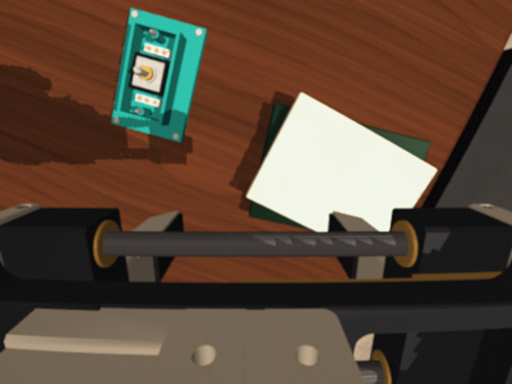

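Candidates in the scene view:
- **Lids:** the holed lid at (194,242) and the blank at (327,180). The holed one is the target.
- **Knobs:** the pointer knob at (229,263) and the round one at (292,161). I choose the pointer knob.
- **Dimmers:** grey (265,210), orange (241,170) and turquoise (131,226). I choose the grey one.

Next I'll crop these close up and get rough positions.

```bash
cat > h.py <<'E'
from plant import *
import cv2,pickle,numpy as np
from scipy.spatial.transform import Rotation as Ro
def K(c):
    h=c["frame"].shape[0]; f=h/2/np.tan(np.radians(c["vertical_fov"])/2)
    return np.array([[f,0,c["cx"]],[0,f,c["cy"]],[0,0,1]]),np.array([c["k1"],0,0,0.])
def RT(c): return Ro.from_euler("xyz",c["rotation"]).as_matrix(),np.array(c["xyz"])
def plane(c,uv,z):
    k,d=K(c);R,t=RT(c)
    uv=np.array(uv,float).reshape(-1,1,2)
    n=cv2.undistortPointsIter(uv,k,d,None,None,(3,50,1e-9)).reshape(-1,2)
    r=np.c_[n,np.ones(len(n))]@R.T
    return t+r*((z-t[2])/r[:,2])[:,None]
def proj(c,P):
    k,d=K(c);R,t=RT(c)
    q=(np.array(P,float).reshape(-1,3)-t)@R
    return cv2.projectPoints(q,np.zeros(3),np.zeros(3),k,d)[0].reshape(-1,2)
def snap(n,tag):
    c=capture(n); pickle.dump(c,open(f"pics/{tag}.pkl","wb"))
    cv2.imwrite(f"pics/{tag}.png",cv2.cvtColor(c["frame"],cv2.COLOR_RGB2BGR)); return c
def load(tag): return pickle.load(open(f"pics/{tag}.pkl","rb"))
def crop(c,u,v,w,h,s,fn):
    i=cv2.cvtColor(c["frame"],cv2.COLOR_RGB2BGR)[max(v-h,0):v+h,max(u-w,0):u+w]
    i=cv2.resize(i,None,fx=s,fy=s,interpolation=cv2.INTER_CUBIC); cv2.imwrite("pics/"+fn,i); return i
E
python3 - <<'E'
from h import *
np.set_printoptions(suppress=True,precision=1)
s=load("scene0");d=load("side0")
for n,u,v,z in [("lid",(194,242),(300,182),8),("knob",(229,260),(260,171),28),("spin",(265,202),(246,201),71),("blank",(327,180),(172,270),8),("round",(292,161),(232,289),22),("strip",(281,266),(217,179),14),("mm",(332,218),(168,212),40)]:
    print(n,plane(s,u,z),plane(d,v,z))
a=crop(s,225,235,64,48,6,"c1.png")
b=crop(d,260,195,64,48,6,"c2.png")
E
```

```text
lid [[ 455.6 -242.7    8. ]] [[ 449.8 -233.6    8. ]]
knob [[ 601.4 -249.5   28. ]] [[ 586.  -227.3   28. ]]
spin [[557.4 -24.3  71. ]] [[523.2  29.8  71. ]]
blank [[609.4 266.9   8. ]] [[604.6 270.2   8. ]]
round [[454.5 274.1  22. ]] [[444.9 287.1  22. ]]
strip [[ 723.6 -169.    14. ]] [[ 708.1 -151.7   14. ]]
mm [[745.4  67.5  40. ]] [[719.6 107.4  40. ]]
```

View pics/c1.png

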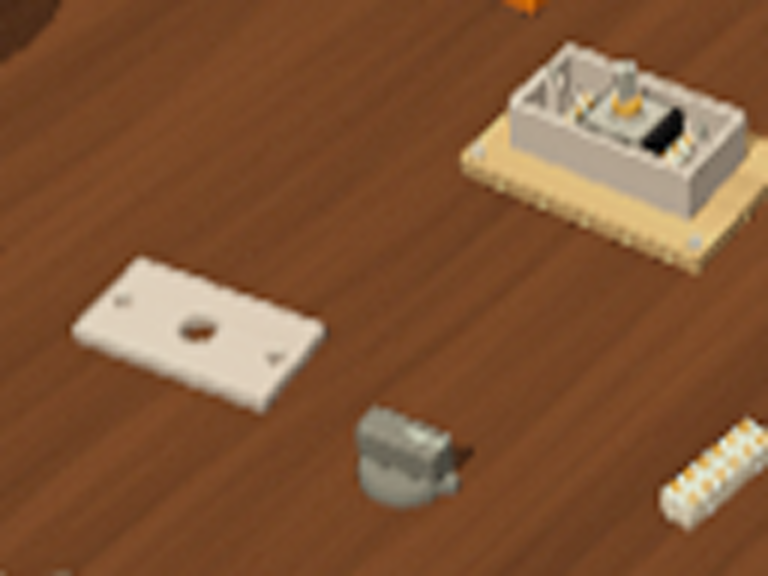

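View pics/c2.png

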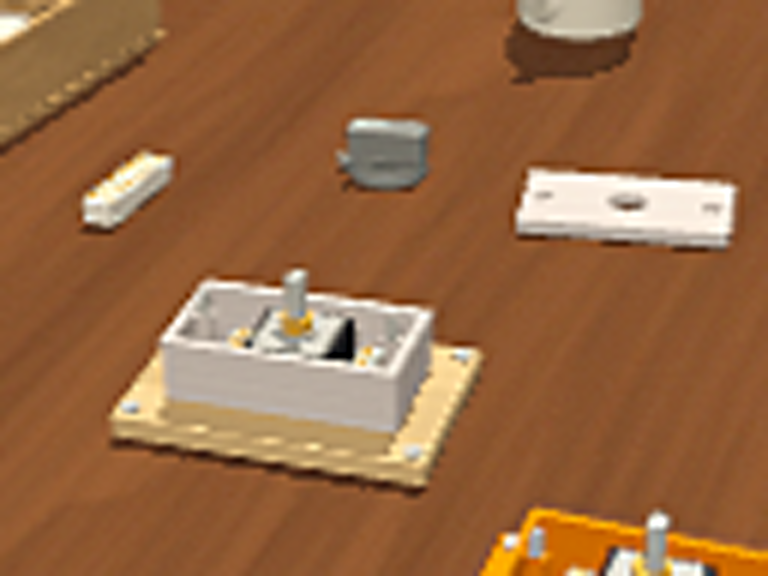

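```bash
cat >> h.py <<'E'
def tool():
    o=get_obs(); return o,Ro.from_euler("xyz",o["tcp_rot"]).as_matrix(),np.array(o["tool_pos"])
def go(p,jaw=None,half=False):
    """print tool-frame shift (cm) & turn to reach TCP p, jaw axis along world angle jaw (rad, mod pi)"""
    o,R,t=tool(); d=R.T@(np.array(p)-t)/10
    print("t=%.2f"%o["time"],"tcp",t.round(1),"jawang %.3f"%np.arctan2(R[1,2],R[0,2]),"grip %.1f"%o["grip_width"],"F",o["contact_force"].round(1))
    if jaw is None: jaw=np.arctan2(R[1,2],R[0,2])
    best=None
    for a in (jaw,jaw+np.pi):
        x=np.array([0,0,-1.]);z=np.array([np.cos(a),np.sin(a),0]);y=np.cross(z,x)
        w=Ro.from_matrix(R.T@np.c_[x,y,z]).as_rotvec()
        if best is None or (np.linalg.norm(w)<np.linalg.norm(best))!=half: best=w
    print("tx,ty,tz cm",d.round(2),"dist",(np.linalg.norm(d)*10).round(),"w",best.round(3),"q6 %.2f"%o["joint_positions"][5])
E
python3 - <<'E'
from h import *
np.set_printoptions(suppress=True,precision=3)
o,R,t=tool(); print(R)
c=load("wrist0"); Rc,tc=RT(c); print("cam in tool",R.T@(tc-t)); print(R.T@Rc)
# optical axis hits z=0
print(plane(c,(c["cx"],c["cy"]),0), plane(c,(255,100),0))
go((430,-330,226))
E
```

```text
[[-0.     0.931  0.364]
 [ 0.001  0.364 -0.931]
 [-1.     0.    -0.001]]
cam in tool [-157.46    63.503   -0.648]
[[-0.001 -0.243  0.97 ]
 [ 0.    -0.97  -0.243]
 [ 1.    -0.     0.001]]
[[ 160.698 -499.946    0.   ]] [[ 276.751 -454.29     0.   ]]
t=0.15 tcp [ 191.2 -488.6  226.2] jawang -1.198 grip 91.2 F [ 0.3 -0.2 -0.5]
tx,ty,tz cm [ 0.03 28.02 -6.08] dist 287.0 w [-0.    -0.001 -0.   ] q6 -0.15
```

```bash
python3 -c "
from h import *
go((445,-270,200))"
```

```text
t=0.15 tcp [ 191.2 -488.6  226.2] jawang -1.198 grip 91.2 F [ 0.3 -0.2 -0.5]
tx,ty,tz cm [  2.64  31.6  -11.11] dist 336.0 w [-0.    -0.001 -0.   ] q6 -0.15
```

```bash
python3 -m creep '[{"tx":2.6,"ty":31.6,"tz":-11.1,"gripper":-1},{"tx":2.6,"ty":31.6,"tz":-11.1,"gripper":-1},{"tx":2.6,"ty":31.6,"tz":-11.1,"gripper":-1},{"tx":2.6,"ty":31.6,"tz":-11.1,"gripper":-1},{"tx":2.6,"ty":31.6,"tz":-11.1,"gripper":-1},{"tx":2.6,"ty":31.6,"tz":-11.1,"gripper":-1},{"tx":2.6,"ty":31.6,"tz":-11.1,"gripper":-1},{"tx":2.6,"ty":31.6,"tz":-11.1,"gripper":-1}]'
python3 -m creep '[{"gripper":-1},{"gripper":-1},{"gripper":-1},{"gripper":-1}]'
python3 -c "
from h import *
c=snap('wrist','w1'); go((445,-270,200))
cv2.imwrite('pics/w1b.png',cv2.resize(cv2.imread('pics/w1.png'),None,fx=1.5,fy=1.5))"
```

```text
t=0.20 tcp [ 191.2 -488.7  226.3] jawang -1.198 grip 92.0 F [0.3 0.7 0.3]
tx,ty,tz cm [  2.64  31.6  -11.12] dist 336.0 w [-0.    -0.001 -0.   ] q6 -0.15validation failed for argument at $[0]...
validation failed for argument at $[0]...
```

View pics/w1b.png

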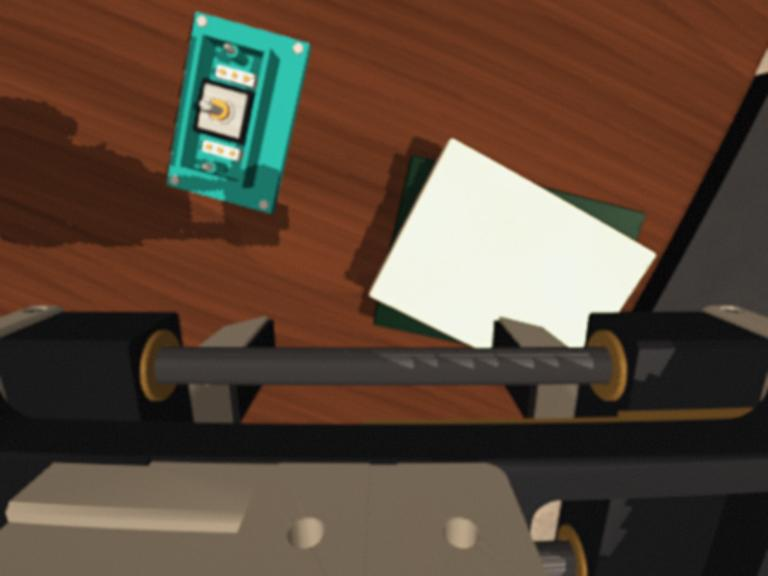

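The call was refused, so the arm has not moved. The picture still shows the start view. Each row probably needs all its fields.

```bash
python3 -m creep '[{"tx":2.6,"ty":31.6,"tz":-11.1,"wx":0,"wy":0,"wz":0,"gripper":-1},{"tx":2.6,"ty":31.6,"tz":-11.1,"wx":0,"wy":0,"wz":0,"gripper":-1},{"tx":2.6,"ty":31.6,"tz":-11.1,"wx":0,"wy":0,"wz":0,"gripper":-1},{"tx":2.6,"ty":31.6,"tz":-11.1,"wx":0,"wy":0,"wz":0,"gripper":-1},{"tx":2.6,"ty":31.6,"tz":-11.1,"wx":0,"wy":0,"wz":0,"gripper":-1},{"tx":2.6,"ty":31.6,"tz":-11.1,"wx":0,"wy":0,"wz":0,"gripper":-1},{"tx":2.6,"ty":31.6,"tz":-11.1,"wx":0,"wy":0,"wz":0,"gripper":-1},{"tx":2.6,"ty":31.6,"tz":-11.1,"wx":0,"wy":0,"wz":0,"gripper":-1}]'
python3 -c "
from h import *
go((445,-270,200))"
```

```text
time: 0.87
tool_pos: [444.4, -270.5, 200.8]
tcp_rot: [-0.334, 1.571, -1.532]
contact_force: [0.6, -0.4, 0.2]
grip_width: 92.0
t=0.87 tcp [ 444.4 -270.5  200.8] jawang -1.198 grip 92.0 F [ 0.6 -0.4  0.2]
tx,ty,tz cm [ 0.08  0.08 -0.02] dist 1.0 w [-0.  0.  0.] q6 0.50
```

```bash
python3 -c "
from h import *
c=snap('wrist','w1'); go((445,-270,200))
cv2.imwrite('pics/w1b.png',cv2.resize(cv2.imread('pics/w1.png'),None,fx=1.5,fy=1.5))"
```

```text
t=0.92 tcp [ 448.9 -265.3  200.2] jawang -1.194 grip 91.7 F [ 2.2  5.  -0.4]
tx,ty,tz cm [ 0.01 -0.54  0.29] dist 6.0 w [-0.    -0.002 -0.004] q6 0.51
```

View pics/w1b.png

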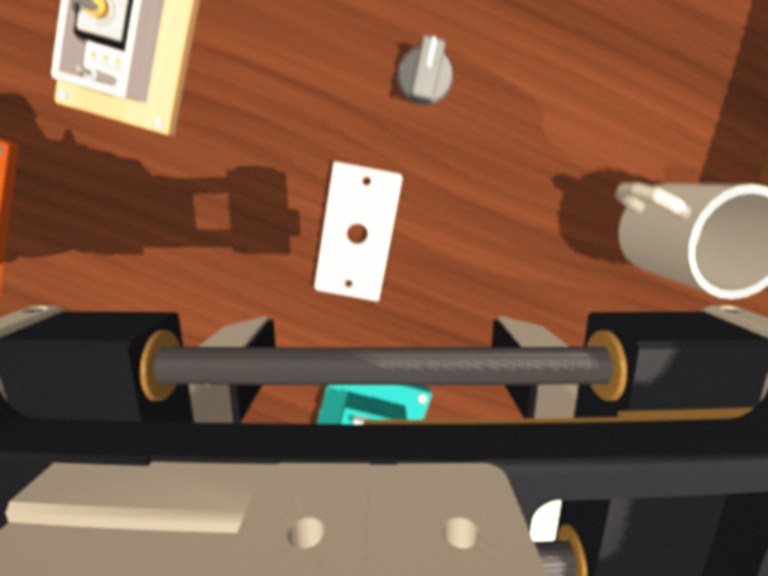

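The wrist view shows the holed lid at about (238,154), the pointer knob at (283,48) with its white line pointing up and right, and the grey dimmer at the top left. The arm was still settling, so I'll let it settle and then measure.

```bash
python3 -m creep '[{"tx":0,"ty":0,"tz":0,"wx":0,"wy":0,"wz":0,"gripper":-1},{"tx":0,"ty":0,"tz":0,"wx":0,"wy":0,"wz":0,"gripper":-1},{"tx":0,"ty":0,"tz":0,"wx":0,"wy":0,"wz":0,"gripper":-1}]'
cat >> h.py <<'E'
def lidfit(c,z,roi):
    """roi u0,v0,u1,v1; white mask -> min-area rect in the world at z"""
    f=c["frame"].astype(int); m=((f.min(2)>170)&(f.max(2)-f.min(2)<50)).astype(np.uint8)
    k=np.zeros_like(m);u0,v0,u1,v1=roi;k[v0:v1,u0:u1]=m[v0:v1,u0:u1]
    cs,_=cv2.findContours(k,cv2.RETR_CCOMP,cv2.CHAIN_APPROX_NONE)
    b=max(cs,key=cv2.contourArea); P=plane(c,b.reshape(-1,2),z)[:,:2]
    r=cv2.minAreaRect(P.astype(np.float32)); 
    B=cv2.boxPoints(r); e=B[1]-B[0]; g=B[2]-B[1]; L=e if np.linalg.norm(e)>np.linalg.norm(g) else g
    hol=[plane(c,h.reshape(-1,2),z)[:,:2] for h in cs if h is not b and 4<len(h)<200]
    print("rect",np.round(r[0],1),np.round(r[1],1),"x ang %.3f"%(np.arctan2(L[1],L[0])%np.pi))
    for h in hol:
        print(" hole",((h.max(0)+h.min(0))/2).round(1),np.ptp(h,axis=0).round(1))
E
python3 - <<'E'
from h import *
c=snap('wrist','w2'); go((445,-270,200))
lidfit(c,8,(190,90,300,210))
crop(c,283,48,40,44,9,"k2.png"); crop(c,240,155,50,55,7,"l2.png")
E
```

```text
time: 1.17
tool_pos: [442.4, -272.9, 200.9]
tcp_rot: [-1.52, 1.57, -2.719]
contact_force: [0.7, -1.1, 0.6]
grip_width: 91.7
t=1.22 tcp [ 442.2 -273.2  200.9] jawang -1.200 grip 92.0 F [0.9 0.3 0.7]
tx,ty,tz cm [ 0.09  0.37 -0.2 ] dist 4.0 w [-0.  0.  0.] q6 0.50
rect [ 452.9 -242.8] [113.1  59.5] x ang 0.185
 hole [ 408.2 -251.4] [8.9 9.3]
 hole [ 453.1 -242.7] [20.4 20.7]
 hole [ 498.1 -234.7] [9.5 9.2]
```

View pics/k2.png

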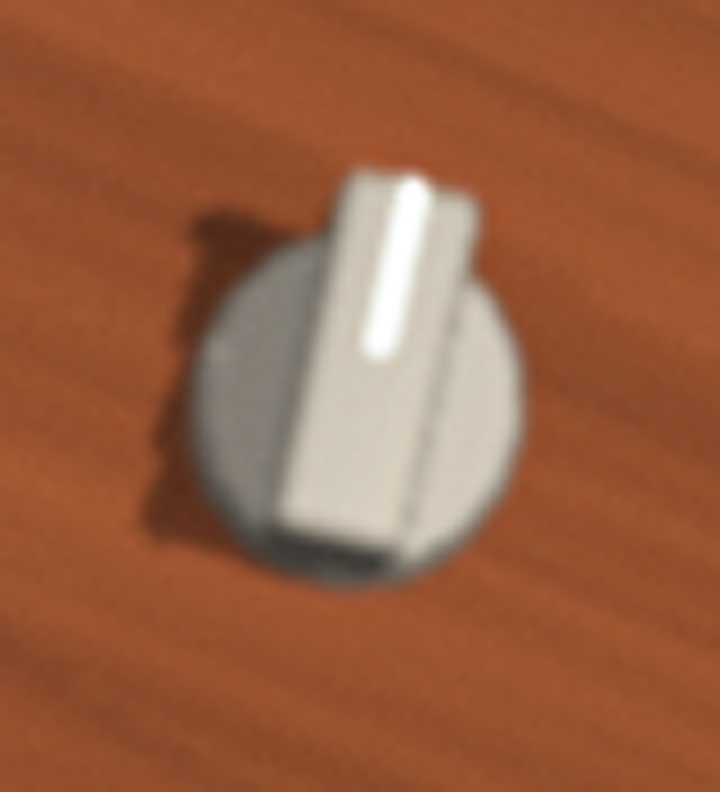

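View pics/l2.png

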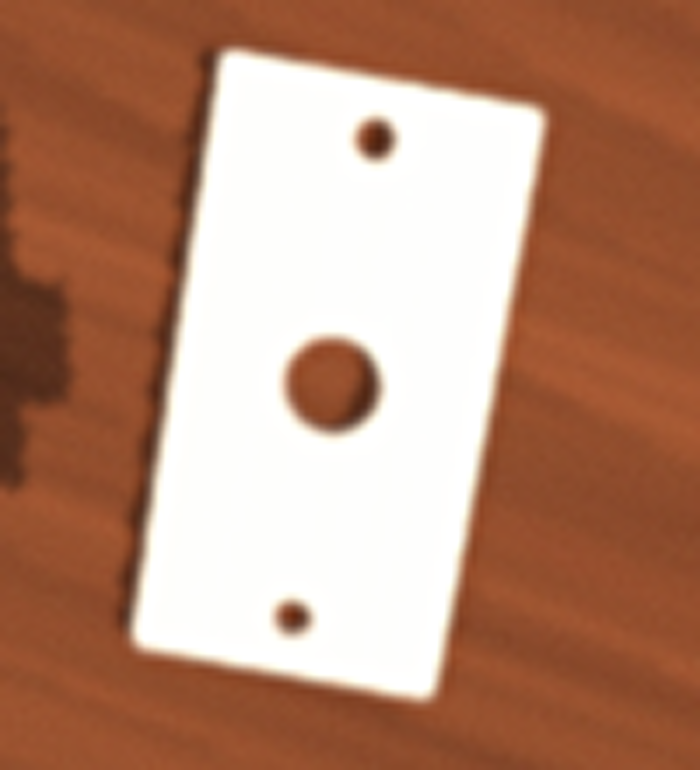

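Run:
```python
from h import *
s=load("scene0");d=load("side0");c=load("w2")
print(plane(s,(265.5,198),71),plane(d,(245,192),71))
uv=np.array([[352,170],[482,195],[404,540],[276,523]])/9+[243,4]
P=plane(c,uv,28);print(P,P.mean(0))
p=plane(s,(265.5,198),71)[0]
go(p-[0.93*80,.36*80,0]+[0,0,200-71])
```

```text
[[546.55017702  -7.52731998  71.        ]] [[544.77248868 -13.03413698  71.        ]]
[[ 613.5305698  -238.30244643   28.        ]
 [ 616.89386939 -254.53838011   28.        ]
 [ 575.54832494 -261.18154191   28.        ]
 [ 571.40713371 -245.12494251   28.        ]] [ 594.34497446 -249.78682774   28.        ]
t=1.22 tcp [ 442.2 -273.2  200.9] jawang -1.200 grip 92.0 F [0.9 0.3 0.7]
tx,ty,tz cm [  0.09  11.38 -20.99] dist 239.0 w [-0.  0.  0.] q6 0.50
```

```bash
python3 -m creep '[{"tx":0,"ty":11.4,"tz":-21,"wx":0,"wy":0,"wz":0,"gripper":-1},{"tx":0,"ty":11.4,"tz":-21,"wx":0,"wy":0,"wz":0,"gripper":-1},{"tx":0,"ty":11.4,"tz":-21,"wx":0,"wy":0,"wz":0,"gripper":-1},{"tx":0,"ty":11.4,"tz":-21,"wx":0,"wy":0,"wz":0,"gripper":-1},{"tx":0,"ty":11.4,"tz":-21,"wx":0,"wy":0,"wz":0,"gripper":-1},{"tx":0,"ty":11.4,"tz":-21,"wx":0,"wy":0,"wz":0,"gripper":-1},{"tx":0,"ty":11.4,"tz":-21,"wx":0,"wy":0,"wz":0,"gripper":-1},{"tx":0,"ty":11.4,"tz":-21,"wx":0,"wy":0,"wz":0,"gripper":-1}]'
python3 -m creep '[{"tx":0,"ty":0,"tz":0,"wx":0,"wy":0,"wz":0,"gripper":-1},{"tx":0,"ty":0,"tz":0,"wx":0,"wy":0,"wz":0,"gripper":-1}]'
python3 - <<'E'
from h import *
c=snap('wrist','w3'); go((472,-36,200))
cv2.imwrite('pics/w3b.png',cv2.resize(cv2.imread('pics/w3.png'),None,fx=1.5,fy=1.5))
E
```

```text
time: 1.88
tool_pos: [472.6, -35.1, 201.2]
tcp_rot: [0.335, 1.57, -0.862]
contact_force: [-0.3, -1.8, 0.5]
grip_width: 92.2
time: 2.05
tool_pos: [472.7, -36.8, 201.0]
tcp_rot: [-0.016, 1.57, -1.217]
contact_force: [-0.1, 0.2, 0.8]
grip_width: 91.6
t=2.10 tcp [472.7 -36.8 200.9] jawang -1.201 grip 91.8 F [ 0.4 -0.1  0.3]
tx,ty,tz cm [ 0.09 -0.04 -0.1 ] dist 1.0 w [-0.  0.  0.] q6 0.96
```

View pics/w3b.png

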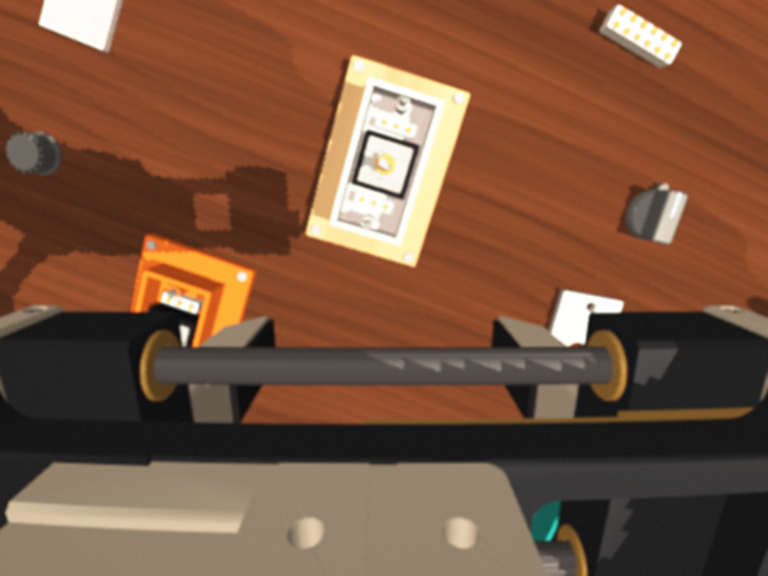

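The grey dimmer is centred at about (258,107), with its spindle tip near (250,105). I'll crop in closer.

Run:
```python
from h import *
c=load('w3')
crop(c,260,107,50,42,7,"d3.png");
```

```text
(no output)
```

View pics/d3.png

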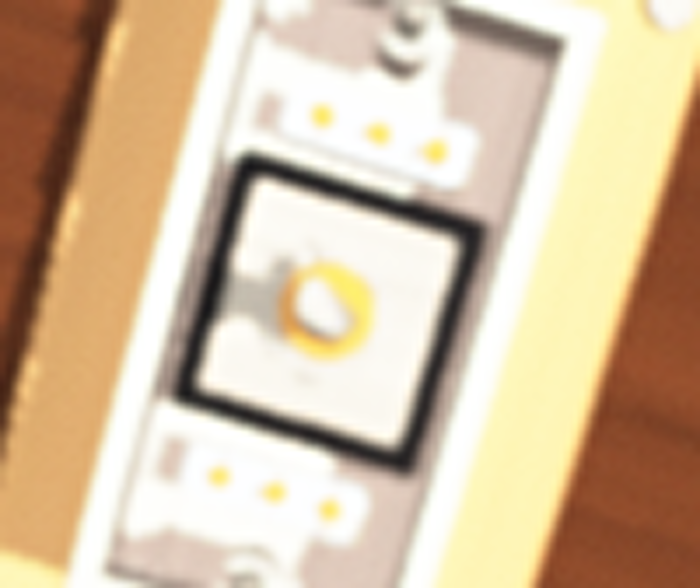

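Run:
```python
from h import *
c=load('w3')
uv=np.array([[320,300]])/7+[210,65]
p=plane(c,uv,71)[0];print(p)
go([p[0]-63.5*.932,p[1]-63.5*.362,95])
```

```text
[544.73384822  -9.18714128  71.        ]
t=2.10 tcp [472.7 -36.8 200.9] jawang -1.201 grip 91.8 F [ 0.4 -0.1  0.3]
tx,ty,tz cm [10.59  1.36  0.03] dist 107.0 w [-0.  0.  0.] q6 0.96
```

```bash
python3 -m creep '[{"tx":10.6,"ty":1.4,"tz":0,"wx":0,"wy":0,"wz":0,"gripper":-1},{"tx":10.6,"ty":1.4,"tz":0,"wx":0,"wy":0,"wz":0,"gripper":-1},{"tx":10.6,"ty":1.4,"tz":0,"wx":0,"wy":0,"wz":0,"gripper":-1},{"tx":10.6,"ty":1.4,"tz":0,"wx":0,"wy":0,"wz":0,"gripper":-1},{"tx":10.6,"ty":1.4,"tz":0,"wx":0,"wy":0,"wz":0,"gripper":-1},{"tx":10.6,"ty":1.4,"tz":0,"wx":0,"wy":0,"wz":0,"gripper":-1}]'
python3 - <<'E'
from h import *
c=snap('wrist','w4'); go((486,-32,95))
cv2.imwrite('pics/w4b.png',cv2.resize(cv2.imread('pics/w4.png'),None,fx=1.5,fy=1.5))
u,v=proj(c,[544.7,-9.2,71])[0].astype(int); print(u,v)
crop(c,u,v,25,22,15,"d4.png");
E
```

```text
time: 2.6
tool_pos: [486.8, -31.0, 96.3]
tcp_rot: [0.906, 1.569, -0.293]
contact_force: [-0.6, 0.8, 0.4]
grip_width: 91.9
t=2.65 tcp [487.1 -30.9  96.8] jawang -1.199 grip 92.0 F [-0.6 -0.2 -0.6]
tx,ty,tz cm [ 0.17 -0.14  0.07] dist 2.0 w [ 0.     0.002 -0.003] q6 0.98
256 123
```

View pics/w4b.png

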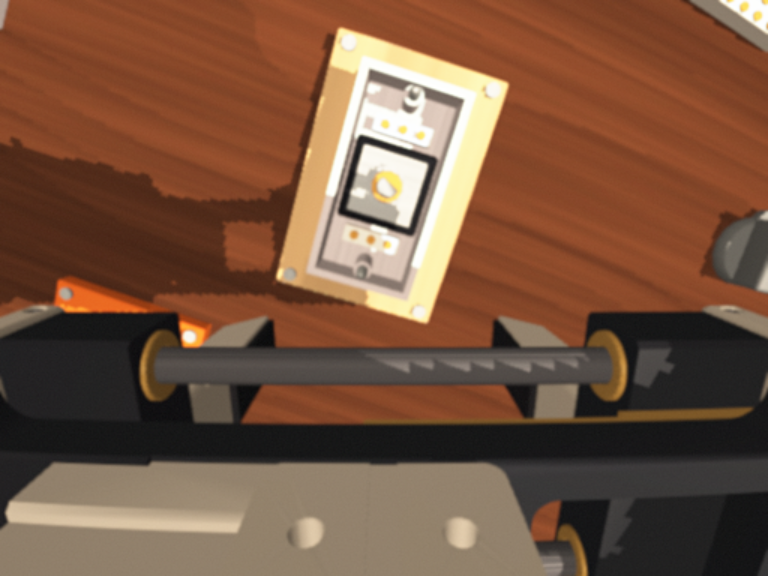

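View pics/d4.png

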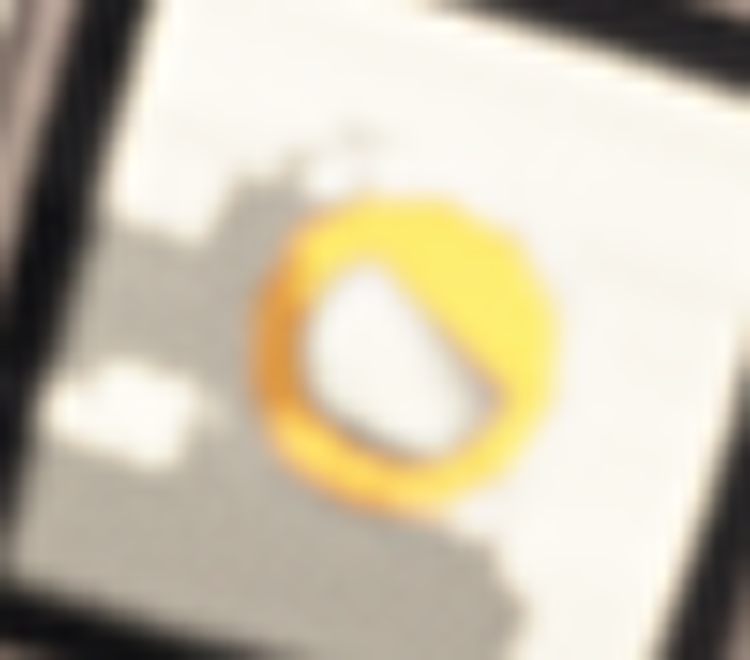

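The D reads clearly: the spindle sits at about (258,124) and its flat edge runs from crop (385,255) to (515,385), facing up and right. Next I'll measure the bush, the flat and the studs.

Run:
```python
from h import *
c=load('w4');f=c["frame"]
hsv=cv2.cvtColor(f,cv2.COLOR_RGB2HSV)
m=((hsv[...,0]<32)&(hsv[...,0]>10)&(hsv[...,1]>100)&(hsv[...,2]>150)).astype(np.uint8)
k=np.zeros_like(m);k[110:140,243:273]=m[110:140,243:273]
P=np.argwhere(k)[:,::-1].astype(np.float32); (cu,cv_),r=cv2.minEnclosingCircle(P)
print("bush px",cu,cv_,r,plane(c,(cu,cv_),49), "r mm",r*(c["xyz"][2]-49)/K(c)[0][0,0])
fl=plane(c,np.array([[385,255],[515,385]])/15+[231-.5+.5/15*1,101-.5],70.5)
e=fl[1]-fl[0];a=np.arctan2(e[1],e[0]);print("flat line ang",a,"normals",a+np.pi/2,a-np.pi/2)
print("flat mid",fl.mean(0),"up-right px dir in world:",np.arctan2(*(plane(c,(268,114),70)-plane(c,(258,124),70))[0][[1,0]]))
a=crop(c,258,115,50,90,1,"x.png")
i=cv2.resize(a,None,fx=5,fy=5,interpolation=cv2.INTER_CUBIC);cv2.imwrite("pics/r4a.png",i[:450]);cv2.imwrite("pics/r4b.png",i[450:])
```

```text
bush px 257.0333251953125 124.24444580078125 10.216357231140137 [[544.40344802  -9.62829793  49.        ]] r mm 7.8444572420690415
flat line ang -1.970219905435103 normals -0.3994235786402065 -3.5410162322299996
flat mid [546.82186555 -10.99632524  70.5       ] up-right px dir in world: -0.42335464415432394
```

View pics/r4a.png

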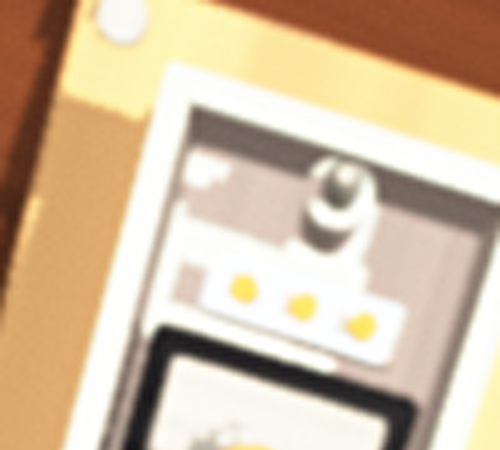

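View pics/r4b.png

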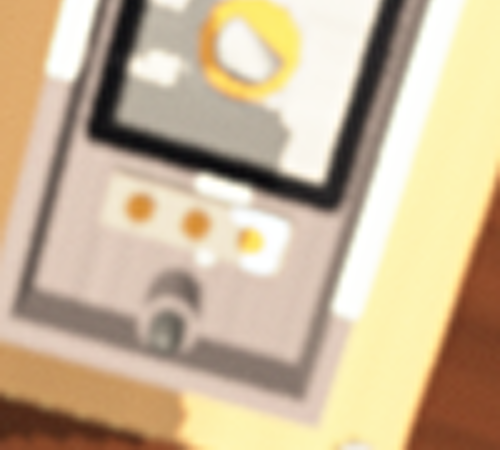

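Run:
```python
from h import *
np.set_printoptions(suppress=True,precision=1)
c=load('w4');o=np.array([208,25])-.4
S=plane(c,np.array([[345,172],[165,783]])/5+o,55);print("studs",S[:,:2],"mid",S.mean(0)[:2],np.linalg.norm(S[0]-S[1]),"ang %.3f"%np.arctan2(*(S[0]-S[1])[[1,0]]))
I=plane(c,np.array([[190,105],[500,195],[300,840],[15,758]])/5+o,43);print("inner",I[:,:2],"mid",I.mean(0)[:2]);print(["%.3f"%np.arctan2(*(I[a]-I[b])[[1,0]]) for a,b in((0,3),(1,2))],np.linalg.norm(I[0]-I[3]),np.linalg.norm(I[0]-I[1]))
```

```text
studs [[590.7  -6. ]
 [500.4 -13.3]] mid [545.5  -9.7] 90.58484167453454 ang 0.081
inner [[593.7  18.5]
 [598.9 -28.5]
 [496.7 -37.6]
 [492.8  10.3]] mid [545.5  -9.3]
['0.081', '0.090'] 101.25722581380987 47.291080277655155
```

Dimmer centre is about (545,-9.6), its x axis at 0.083 rad, and the spindle flat faces about -0.40 rad. Now for the lid.

```bash
python3 -c "
from h import *
go((453,-242.8,90),-1.386)"
```

```text
t=2.65 tcp [487.1 -30.9  96.8] jawang -1.199 grip 92.0 F [-0.6 -0.2 -0.6]
tx,ty,tz cm [  0.68 -10.88  18.51] dist 215.0 w [ 0.187  0.002 -0.003] q6 0.98
```

```bash
python3 -m creep '[{"tx":0.7,"ty":-10.9,"tz":18.5,"wx":0.187,"wy":0,"wz":0,"gripper":-1},{"tx":0.7,"ty":-10.9,"tz":18.5,"wx":0.187,"wy":0,"wz":0,"gripper":-1},{"tx":0.7,"ty":-10.9,"tz":18.5,"wx":0.187,"wy":0,"wz":0,"gripper":-1},{"tx":0.7,"ty":-10.9,"tz":18.5,"wx":0.187,"wy":0,"wz":0,"gripper":-1},{"tx":0.7,"ty":-10.9,"tz":18.5,"wx":0.187,"wy":0,"wz":0,"gripper":-1},{"tx":0.7,"ty":-10.9,"tz":18.5,"wx":0.187,"wy":0,"wz":0,"gripper":-1},{"tx":0.7,"ty":-10.9,"tz":18.5,"wx":0.187,"wy":0,"wz":0,"gripper":-1},{"tx":0.7,"ty":-10.9,"tz":18.5,"wx":0.187,"wy":0,"wz":0,"gripper":-1}]'
python3 -c "
from h import *
go((453,-242.8,3),-1.386)"
```

```text
time: 3.32
tool_pos: [451.9, -242.3, 89.2]
tcp_rot: [0.891, 1.569, -0.495]
contact_force: [-0.2, 0.1, 0.4]
grip_width: 91.8
t=3.32 tcp [ 451.9 -242.3   89.2] jawang -1.387 grip 91.8 F [-0.2  0.1  0.4]
tx,ty,tz cm [8.62 0.08 0.06] dist 86.0 w [-0.001  0.001 -0.001] q6 0.74
```

```bash
python3 -m creep '[{"tx":4,"ty":0.1,"tz":0,"wx":0,"wy":0,"wz":0,"gripper":-1},{"tx":6.5,"ty":0.1,"tz":0,"wx":0,"wy":0,"wz":0,"gripper":-1},{"tx":7.6,"ty":0.1,"tz":0,"wx":0,"wy":0,"wz":0,"gripper":-1},{"tx":8.2,"ty":0.1,"tz":0,"wx":0,"wy":0,"wz":0,"gripper":-1},{"tx":8.2,"ty":0.1,"tz":0,"wx":0,"wy":0,"wz":0,"gripper":-1}]'
python3 -c "
from h import *
go((453,-242.8,3),-1.386)"
```

```text
time: 3.73
tool_pos: [452.7, -240.0, 5.5]
tcp_rot: [-2.444, 1.569, 2.457]
contact_force: [-0.8, -0.2, 0.6]
grip_width: 91.6
t=3.73 tcp [ 452.7 -240.     5.5] jawang -1.383 grip 91.6 F [-0.8 -0.2  0.6]
tx,ty,tz cm [ 0.25 -0.03  0.28] dist 4.0 w [ 0.003 -0.001  0.001] q6 0.75
```

```bash
python3 -m creep '[{"tx":0.2,"ty":0,"tz":0,"wx":0,"wy":0,"wz":0,"gripper":-1},{"tx":0.2,"ty":0,"tz":0,"wx":0,"wy":0,"wz":0,"gripper":-1}]'
python3 -c "
from h import *
go((453,-242.8,3),-1.386)"
```

```text
time: 3.9
tool_pos: [453.5, -241.6, 4.9]
tcp_rot: [0.729, 1.569, -0.655]
contact_force: [0.2, 0.1, -0.6]
grip_width: 91.8
t=3.90 tcp [ 453.5 -241.6    4.9] jawang -1.384 grip 91.8 F [ 0.2  0.1 -0.6]
tx,ty,tz cm [ 0.19 -0.08  0.1 ] dist 2.0 w [ 0.002  0.001 -0.001] q6 0.75
```

```bash
python3 -m creep '[{"tx":0.2,"ty":0,"tz":0.1,"wx":0,"wy":0,"wz":0,"gripper":-1},{"tx":0.2,"ty":0,"tz":0.1,"wx":0,"wy":0,"wz":0,"gripper":1},{"tx":0.2,"ty":0,"tz":0.1,"wx":0,"wy":0,"wz":0,"gripper":1},{"tx":0.2,"ty":0,"tz":0.1,"wx":0,"wy":0,"wz":0,"gripper":1},{"tx":0.2,"ty":0,"tz":0.1,"wx":0,"wy":0,"wz":0,"gripper":1},{"tx":0.2,"ty":0,"tz":0.1,"wx":0,"wy":0,"wz":0,"gripper":1},{"tx":0.2,"ty":0,"tz":0.1,"wx":0,"wy":0,"wz":0,"gripper":1},{"tx":0.2,"ty":0,"tz":0.1,"wx":0,"wy":0,"wz":0,"gripper":1}]'
```

```text
time: 4.57
tool_pos: [452.9, -242.9, 2.0]
tcp_rot: [-0.02, 1.571, -1.406]
contact_force: [0.4, 0.8, 0.4]
grip_width: 57.4
```

```bash
python3 -m creep '[{"tx":-4,"ty":0,"tz":0,"wx":0,"wy":0,"wz":0,"gripper":1},{"tx":-8,"ty":0,"tz":0,"wx":0,"wy":0,"wz":0,"gripper":1},{"tx":-12,"ty":0,"tz":0,"wx":0,"wy":0,"wz":0,"gripper":1},{"tx":-12,"ty":0,"tz":0,"wx":0,"wy":0,"wz":0,"gripper":1}]'
python3 -c "
from h import *
go((545,-9.6,120),0.083-1.5708)"
```

```text
time: 4.9
tool_pos: [456.3, -245.2, 128.9]
tcp_rot: [0.747, 1.558, -0.638]
contact_force: [1.9, -0.5, -0.6]
grip_width: 57.7
t=4.90 tcp [ 456.3 -245.2  128.9] jawang -1.385 grip 57.7 F [ 1.9 -0.5 -0.6]
tx,ty,tz cm [  0.8   13.06 -21.52] dist 252.0 w [ 0.103  0.009 -0.009] q6 0.74
```

```bash
python3 -m creep '[{"tx":0,"ty":2,"tz":-3.2,"wx":0.02,"wy":0,"wz":0,"gripper":1},{"tx":0,"ty":13.35,"tz":-21.25,"wx":0.102,"wy":0,"wz":0,"gripper":1},{"tx":0,"ty":13.35,"tz":-21.25,"wx":0.102,"wy":0,"wz":0,"gripper":1},{"tx":0,"ty":13.35,"tz":-21.25,"wx":0.102,"wy":0,"wz":0,"gripper":1},{"tx":0,"ty":13.35,"tz":-21.25,"wx":0.102,"wy":0,"wz":0,"gripper":1},{"tx":0,"ty":13.35,"tz":-21.25,"wx":0.102,"wy":0,"wz":0,"gripper":1},{"tx":0,"ty":13.35,"tz":-21.25,"wx":0.102,"wy":0,"wz":0,"gripper":1},{"tx":0,"ty":13.35,"tz":-21.25,"wx":0.102,"wy":0,"wz":0,"gripper":1}]'
python3 -m creep '[{"tx":0,"ty":0,"tz":0,"wx":0,"wy":0,"wz":0,"gripper":1},{"tx":0,"ty":0,"tz":0,"wx":0,"wy":0,"wz":0,"gripper":1},{"tx":0,"ty":0,"tz":0,"wx":0,"wy":0,"wz":0,"gripper":1}]'
python3 - <<'E'
from h import *
go((545,-9.6,95),0.083-1.5708)
for n in('wrist','scene','side'): snap(n,n+'5')
w=load('wrist5'); cv2.imwrite('pics/w5b.png',cv2.resize(cv2.imread('pics/wrist5.png'),None,fx=1.5,fy=1.5))
p=proj(load('scene5'),[545,-9.6,90])[0].astype(int);crop(load('scene5'),p[0],p[1],40,30,9,'s5.png')
p=proj(load('side5'),[545,-9.6,90])[0].astype(int);crop(load('side5'),p[0],p[1],50,40,8,'sd5.png')
E
```

```text
time: 5.57
tool_pos: [544.9, -6.8, 121.1]
tcp_rot: [-1.901, 1.57, 2.9]
contact_force: [0.4, -1.2, -2.1]
grip_width: 57.5
time: 5.82
tool_pos: [544.4, -10.8, 121.7]
tcp_rot: [-1.267, 1.57, -2.756]
contact_force: [0.5, -0.2, -0.7]
grip_width: 57.3
t=5.82 tcp [544.4 -10.8 121.7] jawang -1.489 grip 57.3 F [ 0.5 -0.2 -0.7]
tx,ty,tz cm [ 2.67  0.08 -0.12] dist 27.0 w [-0.001  0.     0.001] q6 1.33
```

View pics/w5b.png

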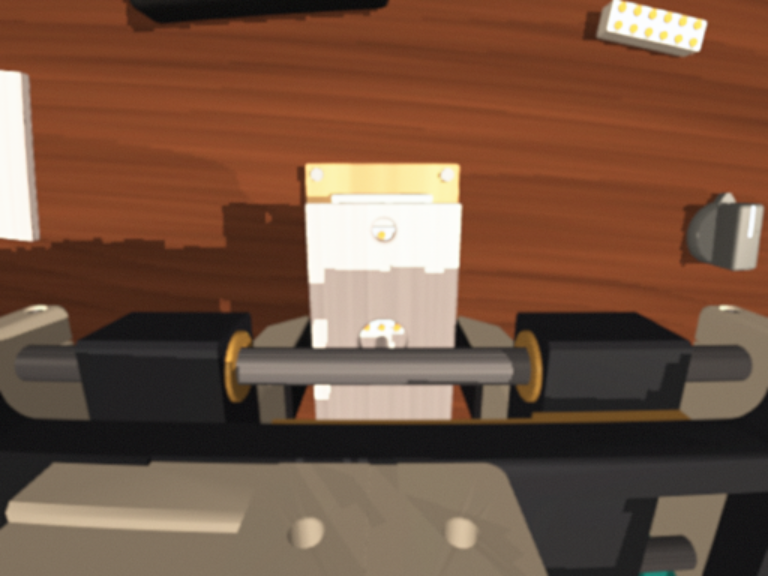

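View pics/s5.png

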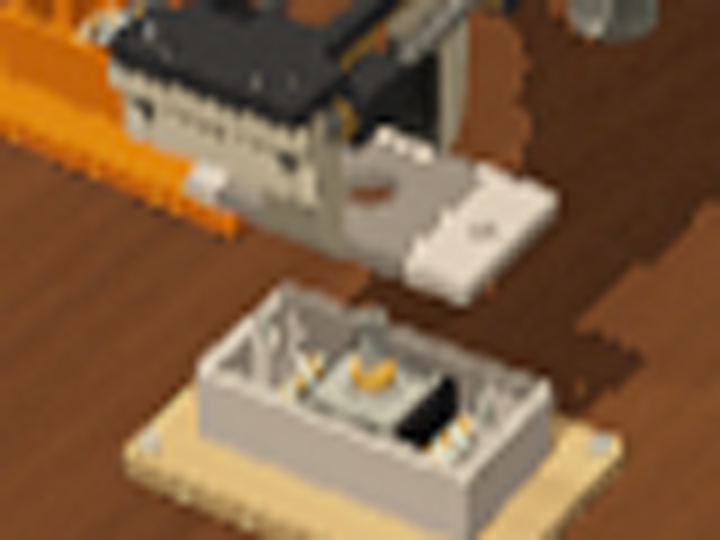

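View pics/sd5.png

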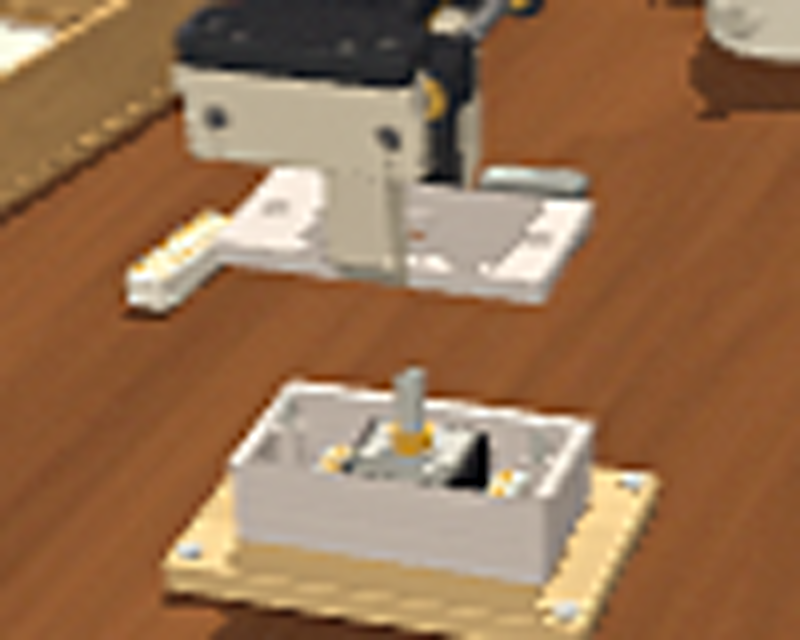

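The lid is level and over the box. In the wrist view its far hole is at about (256,153) and its far edge corners at (205,137) and (307,137). I'll check where the lid sits from these.

Run:
```python
from h import *
np.set_printoptions(suppress=True,precision=1)
w=load('wrist5');z=127.7
crop(w,256,150,60,35,6,'w5c.png')
P=plane(w,np.array([[384,229.5],[306,205],[461,205]])/1.5,z);print(P)
a=.083;u=np.array([np.cos(a),np.sin(a)])
print("centre from hole",P[0,:2]-46*u,"from edge",P[1:,:2].mean(0)-56*u,"edge ang",np.arctan2(*(P[1]-P[2])[[1,0]])-np.pi/2)
```

```text
[[590.2  -7.6 127.7]
 [597.   22.2 127.7]
 [601.7 -35.5 127.7]]
centre from hole [544.3 -11.4] from edge [543.5 -11.3] edge ang 0.08162932698648051
```

View pics/w5c.png

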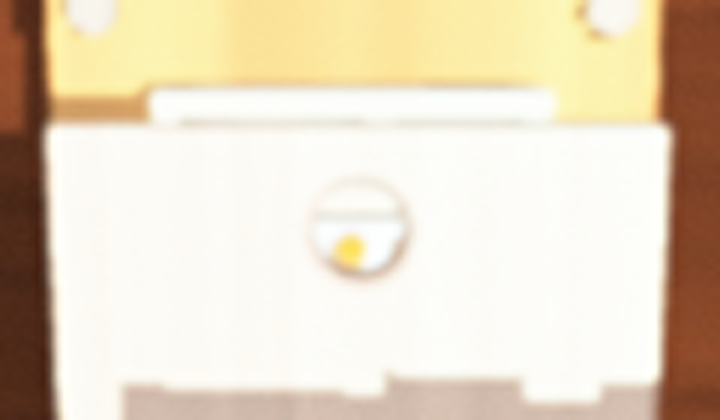

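```bash
python3 -m creep '[{"tx":2,"ty":0.11,"tz":-0.15,"wx":0,"wy":0,"wz":0,"gripper":1},{"tx":3.5,"ty":0.11,"tz":-0.15,"wx":0,"wy":0,"wz":0,"gripper":1},{"tx":4.5,"ty":0.11,"tz":-0.15,"wx":0,"wy":0,"wz":0,"gripper":1},{"tx":5.3,"ty":0.11,"tz":-0.15,"wx":0,"wy":0,"wz":0,"gripper":1},{"tx":6,"ty":0.11,"tz":-0.15,"wx":0,"wy":0,"wz":0,"gripper":1},{"tx":6,"ty":0.11,"tz":-0.15,"wx":0,"wy":0,"wz":0,"gripper":1},{"tx":6,"ty":0.11,"tz":-0.15,"wx":0,"wy":0,"wz":0,"gripper":1}]'
python3 - <<'E'
from h import *
go((545,-9.6,46),0.083-1.5708)
w=snap('wrist','wrist6');snap('scene','scene6');snap('side','side6')
crop(w,256,140,60,50,6,'w6c.png')
crop(w,256,165,120,100,3,'w6d.png')
p=proj(load('scene6'),[545,-9.6,60])[0].astype(int);crop(load('scene6'),p[0],p[1],40,30,9,'s6.png')
E
```

```text
time: 6.55
tool_pos: [545.9, -7.8, 61.9]
tcp_rot: [-1.297, 1.571, -2.784]
contact_force: [0.2, 0.8, -1.6]
grip_width: 57.1
t=6.55 tcp [545.9  -7.8  61.9] jawang -1.487 grip 57.1 F [ 0.2  0.8 -1.6]
tx,ty,tz cm [ 1.59 -0.1   0.17] dist 16.0 w [0.001 0.    0.   ] q6 1.33
```

View pics/w6c.png

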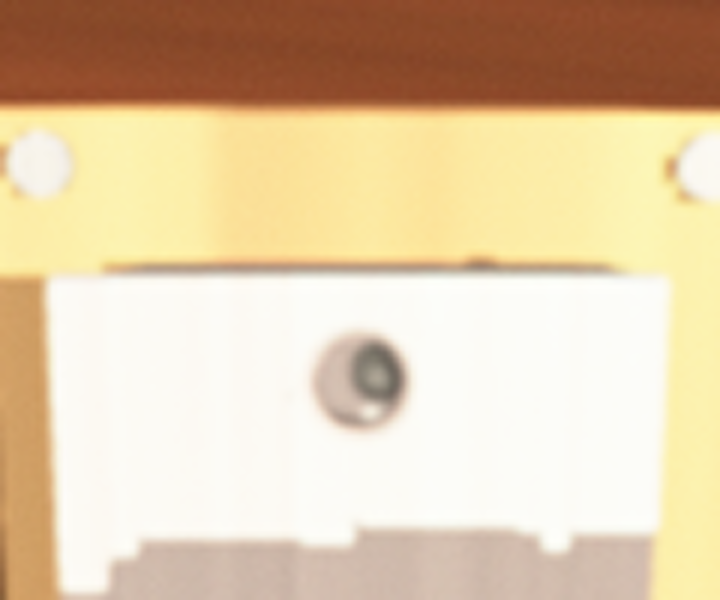

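View pics/s6.png

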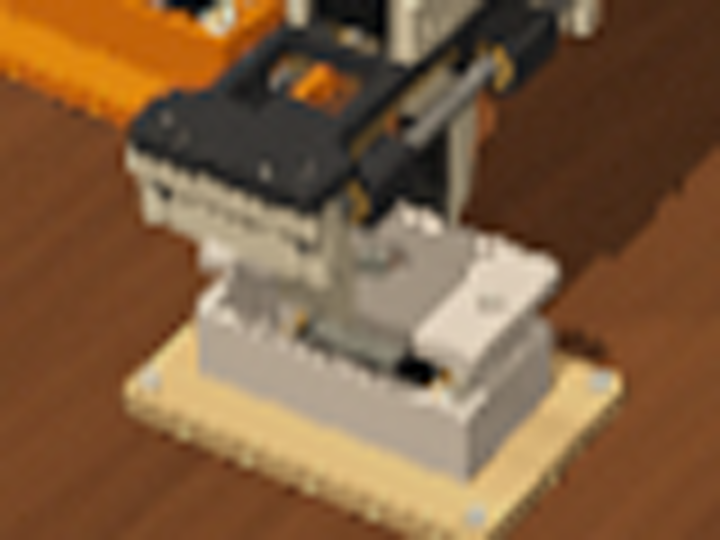

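The spindle is through the centre hole and the far stud shows inside the far hole. I'll retake this once the arm settles and compute the offset.

```bash
python3 -m creep '[{"tx":0,"ty":0,"tz":0,"wx":0,"wy":0,"wz":0,"gripper":1},{"tx":0,"ty":0,"tz":0,"wx":0,"wy":0,"wz":0,"gripper":1}]'
python3 - <<'E'
from h import *
np.set_printoptions(suppress=True,precision=1)
go((545,-9.6,46),0.083-1.5708)
w=load('wrist6');o=np.array([196,90])-.4
h=plane(w,np.array([361,381])/6+o,67.9);s=plane(w,np.array([377,372])/6+o,55);print("old",h,s,s-h)
w=snap('wrist','wrist7')
crop(w,256,152,30,24,12,'w7c.png')
E
```

```text
time: 6.87
tool_pos: [546.1, -7.7, 62.4]
tcp_rot: [1.227, 1.57, -0.26]
contact_force: [0.6, -0.2, -0.9]
grip_width: 57.2
t=6.87 tcp [546.1  -7.7  62.4] jawang -1.487 grip 57.2 F [ 0.6 -0.2 -0.9]
tx,ty,tz cm [ 1.6 -0.1  0.2] dist 17.0 w [ 0.  0. -0.] q6 1.33
old [[591.6  -4.3  67.9]] [[591.2  -6.   55. ]] [[ -0.4  -1.7 -12.9]]
```

View pics/w7c.png

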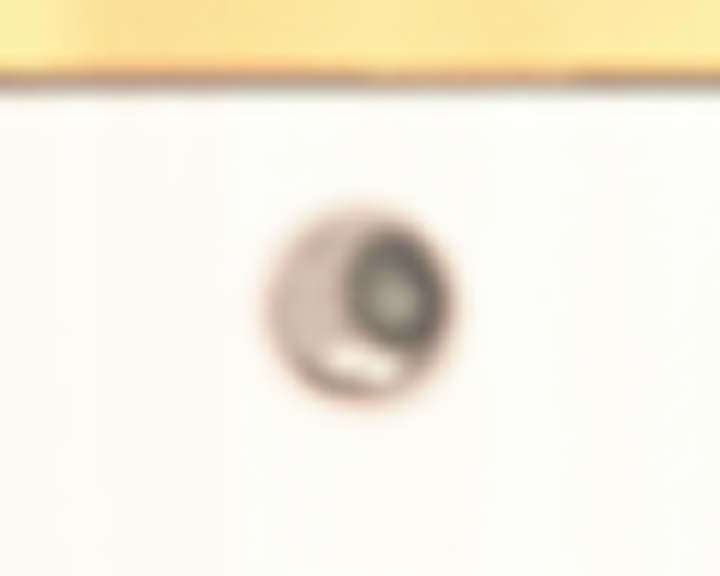

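```bash
python3 -m creep '[{"tx":0,"ty":-0.06,"tz":0.18,"wx":0,"wy":0,"wz":0,"gripper":1},{"tx":0.2,"ty":-0.06,"tz":0.18,"wx":0,"wy":0,"wz":0,"gripper":1},{"tx":0.4,"ty":-0.06,"tz":0.18,"wx":0,"wy":0,"wz":0,"gripper":1},{"tx":0.6,"ty":-0.06,"tz":0.18,"wx":0,"wy":0,"wz":0,"gripper":1},{"tx":0.8,"ty":-0.06,"tz":0.18,"wx":0,"wy":0,"wz":0,"gripper":1},{"tx":1.0,"ty":-0.06,"tz":0.18,"wx":0,"wy":0,"wz":0,"gripper":1},{"tx":1.0,"ty":-0.06,"tz":0.18,"wx":0,"wy":0,"wz":0,"gripper":1}]'
python3 - <<'E'
from h import *
go((545,-9.6,45),0.083-1.5708)
w=snap('wrist','wrist8')
crop(w,256,145,30,24,12,'w8c.png')
E
```

```text
time: 7.5
tool_pos: [545.0, -9.5, 51.3]
tcp_rot: [-1.729, 1.57, 3.068]
contact_force: [-0.5, 0.8, -1.1]
grip_width: 57.1
t=7.50 tcp [545.   -9.5  51.3] jawang -1.487 grip 57.1 F [-0.5  0.8 -1.1]
tx,ty,tz cm [ 0.63 -0.01  0.01] dist 6.0 w [ 0.001 -0.     0.001] q6 1.33
```

View pics/w8c.png

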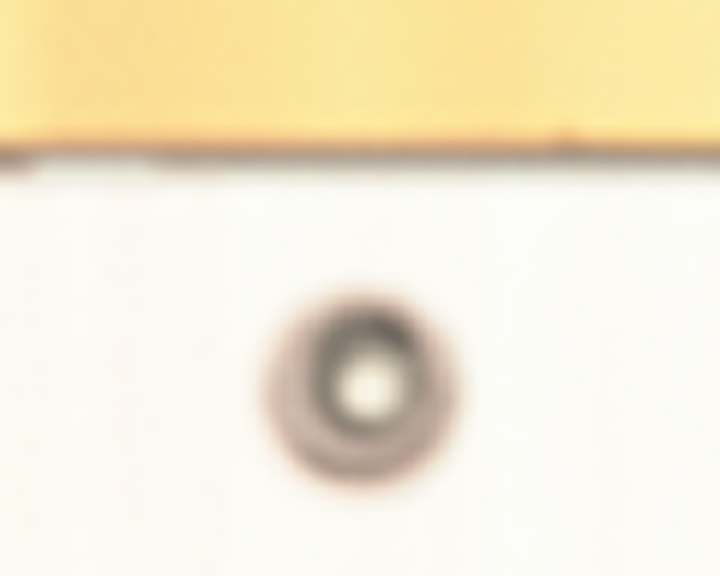

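The stud is centred in the hole, so I'll lower the rest of the way.

```bash
python3 -m creep '[{"tx":0.2,"ty":0,"tz":0,"wx":0,"wy":0,"wz":0,"gripper":1},{"tx":0.35,"ty":0,"tz":0,"wx":0,"wy":0,"wz":0,"gripper":1},{"tx":0.5,"ty":0,"tz":0,"wx":0,"wy":0,"wz":0,"gripper":1},{"tx":0.6,"ty":0,"tz":0,"wx":0,"wy":0,"wz":0,"gripper":1},{"tx":0.65,"ty":0,"tz":0,"wx":0,"wy":0,"wz":0,"gripper":1},{"tx":0.65,"ty":0,"tz":0,"wx":0,"wy":0,"wz":0,"gripper":1}]'
```

```text
time: 8.05
tool_pos: [545.3, -9.5, 45.3]
tcp_rot: [-1.337, 1.571, -2.824]
contact_force: [0.2, -0.1, -1.1]
grip_width: 57.4
```

```bash
python3 -m creep '[{"tx":0.05,"ty":0,"tz":0,"wx":0,"wy":0,"wz":0,"gripper":1},{"tx":0.1,"ty":0,"tz":0,"wx":0,"wy":0,"wz":0,"gripper":1},{"tx":0.1,"ty":0,"tz":0,"wx":0,"wy":0,"wz":0,"gripper":1}]'
```

```text
time: 8.3
tool_pos: [545.5, -9.5, 44.9]
tcp_rot: [1.106, 1.57, -0.381]
contact_force: [-1.7, 0.5, 4.2]
grip_width: 57.2
```

Contact at 44.9 mm, where I expected it. I'll release, opening gently in place.

```bash
python3 -m creep '[{"tx":0,"ty":0,"tz":0,"wx":0,"wy":0,"wz":0,"gripper":-0.1},{"tx":0,"ty":0,"tz":0,"wx":0,"wy":0,"wz":0,"gripper":-1},{"tx":0,"ty":0,"tz":0,"wx":0,"wy":0,"wz":0,"gripper":-1},{"tx":-3,"ty":0,"tz":0,"wx":0,"wy":0,"wz":0,"gripper":-1},{"tx":-7,"ty":0,"tz":0,"wx":0,"wy":0,"wz":0,"gripper":-1},{"tx":-8,"ty":0,"tz":0,"wx":0,"wy":0,"wz":0,"gripper":-1}]'
python3 - <<'E'
from h import *
go((545-63.5,-9.6-5,125),0.083-1.5708)
for n in('wrist','scene','side'): snap(n,n+'9')
p=proj(load('scene9'),[545,-9.6,50])[0].astype(int);a=crop(load('scene9'),p[0],p[1],40,30,8,'s9.png')
p=proj(load('side9'),[545,-9.6,50])[0].astype(int);b=crop(load('side9'),p[0],p[1],40,30,8,'sd9.png')
cv2.imwrite('pics/q9.png',np.vstack([a,b]))
E
```

```text
time: 8.8
tool_pos: [548.0, -9.9, 129.2]
tcp_rot: [1.321, 1.563, -0.166]
contact_force: [2.2, 0.4, 1.0]
grip_width: 85.8
t=8.80 tcp [548.   -9.9 129.2] jawang -1.487 grip 85.8 F [2.2 0.4 1. ]
tx,ty,tz cm [ 0.37 -6.67 -0.09] dist 67.0 w [ 0.001  0.002 -0.008] q6 1.33
```

View pics/q9.png

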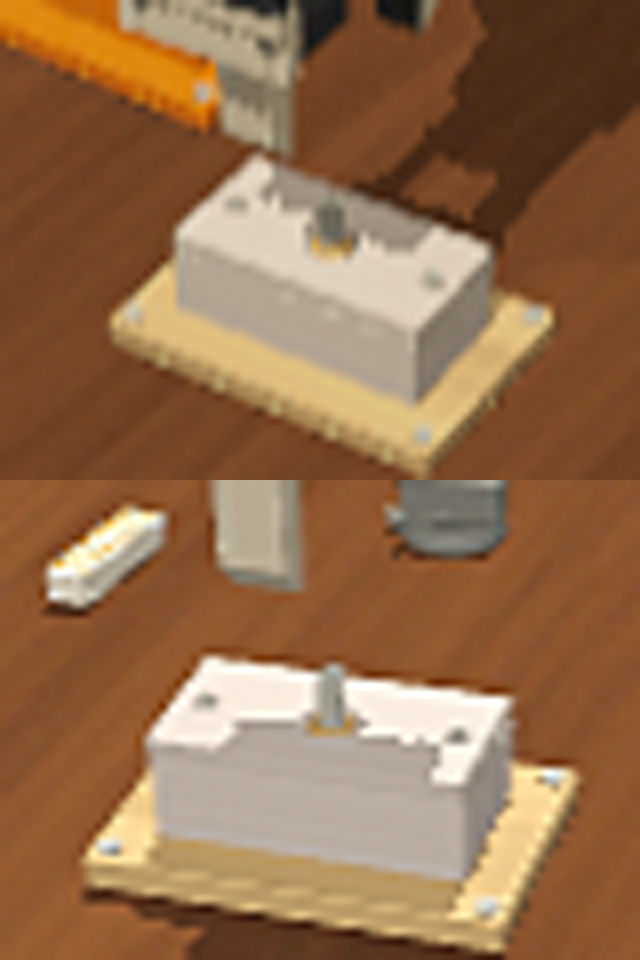

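Both views show the lid flush on the box, with the studs and spindle through it. I'll back off to re-measure the spindle from straight above.

```bash
python3 -m creep '[{"tx":0,"ty":-3,"tz":0,"wx":0,"wy":0,"wz":0,"gripper":-1},{"tx":1.5,"ty":-6.6,"tz":0,"wx":0,"wy":0,"wz":0,"gripper":-1},{"tx":3,"ty":-6.6,"tz":0,"wx":0,"wy":0,"wz":0,"gripper":-1},{"tx":3,"ty":-6.6,"tz":0,"wx":0,"wy":0,"wz":0,"gripper":-1},{"tx":3,"ty":-6.6,"tz":0,"wx":0,"wy":0,"wz":0,"gripper":-1},{"tx":3,"ty":-6.6,"tz":0,"wx":0,"wy":0,"wz":0,"gripper":-1}]'
python3 - <<'E'
from h import *
go((545-63.5,-9.6-5,125),0.083-1.5708)
c=snap('wrist','w10')
u,v=proj(c,[545,-9.6,71])[0].astype(int); print(u,v)
crop(c,u,v,18,16,20,"d10.png")
crop(c,u,v,70,70,5,"e10.png")
E
```

```text
time: 9.45
tool_pos: [480.9, -15.2, 94.5]
tcp_rot: [1.277, 1.57, -0.21]
contact_force: [0.4, -0.1, -0.7]
grip_width: 91.8
t=9.45 tcp [480.9 -15.2  94.5] jawang -1.487 grip 91.8 F [ 0.4 -0.1 -0.7]
tx,ty,tz cm [-3.05  0.06 -0.06] dist 30.0 w [ 0.001  0.    -0.001] q6 1.30
254 120
```

View pics/d10.png

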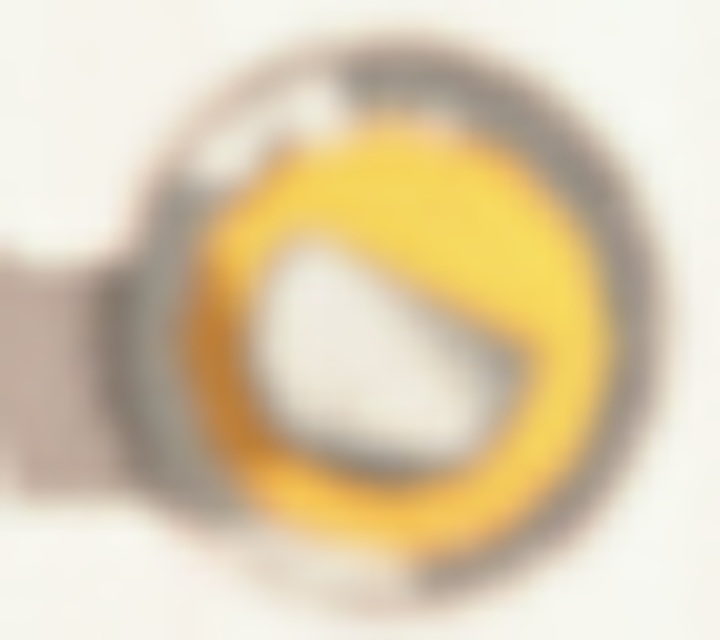

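View pics/e10.png

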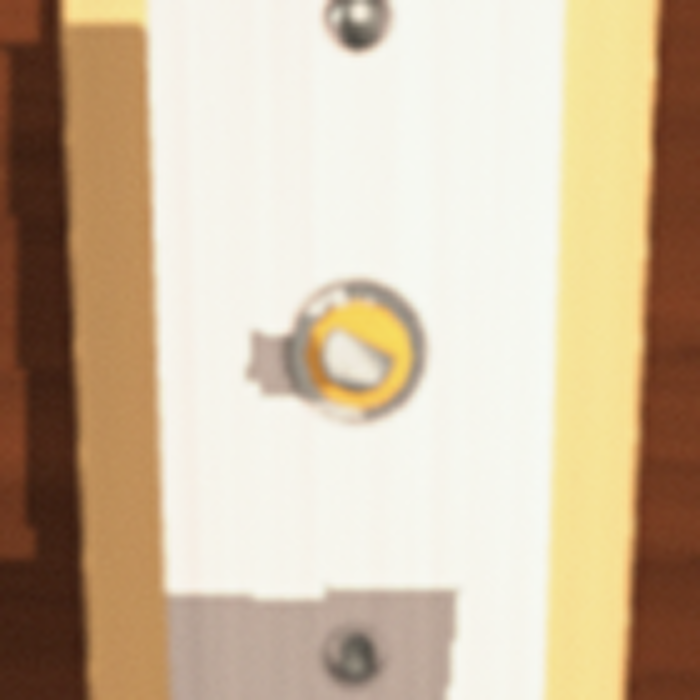

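The spindle flat direction is confirmed at -0.40 rad. Now I'll go and look at the pointer knob.

Run:
```python
from h import *
np.set_printoptions(suppress=True,precision=1)
c=load('w10');o=np.array([236,104])-.5
print("bush",plane(c,np.array([400,330])/20+o,49),"tip",plane(c,np.array([398,327])/20+o,71))
e=plane(c,np.array([[330,235],[540,345]])/20+o,71);d=e[1]-e[0];print("flat normal %.3f"%(np.arctan2(d[1],d[0])+np.pi/2))
o2=np.array([184,50])-.5
S=plane(c,np.array([[355,8],[352,660]])/5+o2,55);print("studs mid",S.mean(0),np.linalg.norm(S[0]-S[1]))
go((531.6,-259.9,100),-1.41)
```

```text
bush [[545.2 -10.1  49. ]] tip [[545.1 -10.   71. ]]
flat normal -0.387
studs mid [545.5  -9.2  55. ] 91.26227664400905
t=9.50 tcp [481.2 -15.3  94.8] jawang -1.487 grip 91.9 F [ 0.3 -0.2 -0.2]
tx,ty,tz cm [-0.5  3.  24.8] dist 250.0 w [-0.1  0.  -0. ] q6 1.30
```

```bash
python3 -m creep '[{"tx":-0.5,"ty":3,"tz":24.8,"wx":-0.08,"wy":0,"wz":0,"gripper":-1},{"tx":-0.5,"ty":3,"tz":24.8,"wx":-0.08,"wy":0,"wz":0,"gripper":-1},{"tx":-0.5,"ty":3,"tz":24.8,"wx":-0.08,"wy":0,"wz":0,"gripper":-1},{"tx":-0.5,"ty":3,"tz":24.8,"wx":-0.08,"wy":0,"wz":0,"gripper":-1},{"tx":-0.5,"ty":3,"tz":24.8,"wx":-0.08,"wy":0,"wz":0,"gripper":-1},{"tx":-0.5,"ty":3,"tz":24.8,"wx":-0.08,"wy":0,"wz":0,"gripper":-1},{"tx":-0.5,"ty":3,"tz":24.8,"wx":-0.08,"wy":0,"wz":0,"gripper":-1},{"tx":-0.5,"ty":3,"tz":24.8,"wx":-0.08,"wy":0,"wz":0,"gripper":-1}]'
python3 -m creep '[{"tx":0,"ty":0,"tz":0,"wx":0,"wy":0,"wz":0,"gripper":-1},{"tx":0,"ty":0,"tz":0,"wx":0,"wy":0,"wz":0,"gripper":-1},{"tx":0,"ty":0,"tz":0,"wx":0,"wy":0,"wz":0,"gripper":-1}]'
python3 - <<'E'
from h import *
go((531.6,-259.9,100),-1.41)
c=snap('wrist','w11')
u,v=proj(c,[594.3,-249.8,28])[0].astype(int); print(u,v)
crop(c,u,v,40,36,9,"k11.png")
cv2.imwrite('pics/w11b.png',cv2.resize(cv2.imread('pics/w11.png'),None,fx=1.2,fy=1.2))
E
```

```text
time: 10.17
tool_pos: [531.1, -262.2, 99.5]
tcp_rot: [0.812, 1.569, -0.598]
contact_force: [0.0, 0.4, -1.0]
grip_width: 92.0
time: 10.42
tool_pos: [530.4, -258.3, 99.6]
tcp_rot: [-2.961, 1.571, 1.917]
contact_force: [-0.2, -0.1, 1.3]
grip_width: 91.9
t=10.42 tcp [ 530.4 -258.3   99.6] jawang -1.405 grip 91.9 F [-0.2 -0.1  1.3]
tx,ty,tz cm [-0.04  0.09  0.18] dist 2.0 w [ 0.005 -0.     0.   ] q6 0.82
257 120
```

View pics/k11.png

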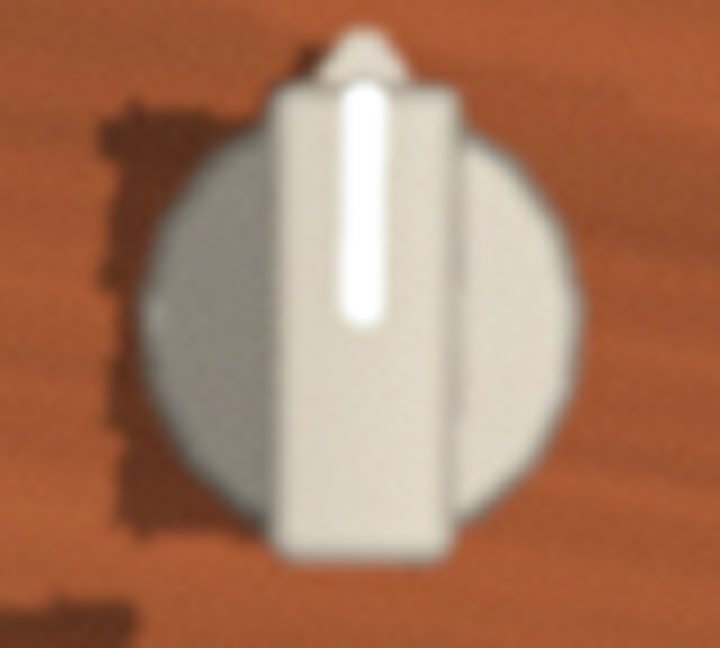

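View pics/w11b.png

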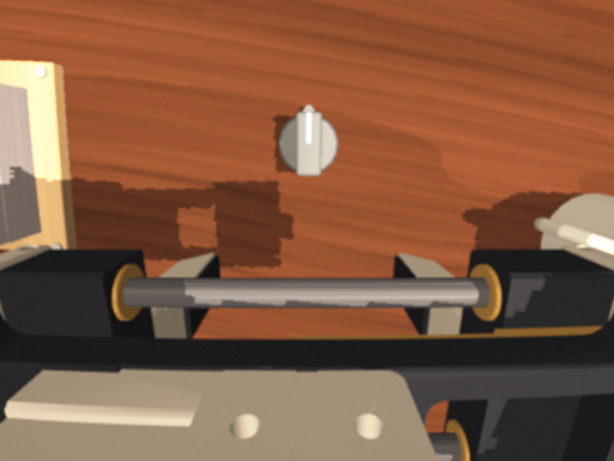

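The knob sits below the camera at (256,119), with its nose and white line pointing up in the image (tool +y).

Run:
```python
from h import *
np.set_printoptions(suppress=True,precision=1)
c=load('w11');o=np.array([217,84])-.45
B=plane(c,np.array([[270,88],[462,88],[455,560],[273,560]])/9+o,28);m=B.mean(0)
print(B[:,:2],m); d=(B[0]+B[1]-B[2]-B[3]);print("ang %.3f"%np.arctan2(d[1],d[0]))
L=plane(c,np.array([[363,85],[361,322]])/9+o,28);d=L[0]-L[1];print("line ang %.3f"%np.arctan2(d[1],d[0]))
S=plane(c,np.array([[142,315],[583,315]])/9+o,8);print("skirt mid",S.mean(0),np.linalg.norm(S[0]-S[1]))
go((m[0],m[1],60),.158-np.pi/2)
```

```text
[[ 613.9 -237.1]
 [ 616.8 -254.3]
 [ 574.6 -261.1]
 [ 571.8 -244.1]] [ 594.3 -249.1   28. ]
ang 0.163
line ang 0.158
skirt mid [ 595.7 -248.8    8. ] 44.42435191724494
t=10.47 tcp [ 530.5 -258.3   99.7] jawang -1.405 grip 92.1 F [-0.1  0.2 -0.1]
tx,ty,tz cm [4.  6.4 0.1] dist 76.0 w [ 0.  0. -0.] q6 0.82
```

```bash
python3 -m creep '[{"tx":1,"ty":3,"tz":0.1,"wx":0,"wy":0,"wz":0,"gripper":-1},{"tx":4,"ty":6.4,"tz":0.1,"wx":0,"wy":0,"wz":0,"gripper":-1},{"tx":7,"ty":6.4,"tz":0.1,"wx":0,"wy":0,"wz":0,"gripper":-1},{"tx":8,"ty":6.4,"tz":0.1,"wx":0,"wy":0,"wz":0,"gripper":-1},{"tx":8.7,"ty":6.4,"tz":0.1,"wx":0,"wy":0,"wz":0,"gripper":-1},{"tx":8.7,"ty":6.4,"tz":0.1,"wx":0,"wy":0,"wz":0,"gripper":-1},{"tx":8.7,"ty":6.4,"tz":0.1,"wx":0,"wy":0,"wz":0,"gripper":-1},{"tx":8.7,"ty":6.4,"tz":0.1,"wx":0,"wy":0,"wz":0,"gripper":-1}]'
python3 -c "
from h import *
go((594.4,-249.1,9.5),.163-np.pi/2)"
```

```text
time: 11.13
tool_pos: [594.1, -251.0, 14.5]
tcp_rot: [0.859, 1.568, -0.548]
contact_force: [-0.2, -0.4, -0.0]
grip_width: 91.5
t=11.13 tcp [ 594.1 -251.    14.5] jawang -1.408 grip 91.5 F [-0.2 -0.4 -0. ]
tx,ty,tz cm [ 0.5   0.06 -0.18] dist 5.0 w [ 0.     0.002 -0.002] q6 0.89
```

```bash
python3 -m creep '[{"tx":0.2,"ty":0,"tz":-0.05,"wx":0,"wy":0,"wz":0,"gripper":-1},{"tx":0.3,"ty":0,"tz":-0.05,"wx":0,"wy":0,"wz":0,"gripper":-1},{"tx":0.3,"ty":0,"tz":-0.05,"wx":0,"wy":0,"wz":0,"gripper":-1},{"tx":0.3,"ty":0,"tz":-0.05,"wx":0,"wy":0,"wz":0,"gripper":-1}]'
python3 -c "
from h import *
go((594.4,-249.1,9.5),.163-np.pi/2)"
```

```text
time: 11.47
tool_pos: [593.5, -249.9, 9.8]
tcp_rot: [0.72, 1.57, -0.687]
contact_force: [-1.0, 0.0, 0.5]
grip_width: 91.9
t=11.47 tcp [ 593.5 -249.9    9.8] jawang -1.407 grip 91.9 F [-1.   0.   0.5]
tx,ty,tz cm [ 0.03  0.1  -0.06] dist 1.0 w [ 0.001  0.    -0.   ] q6 0.89
```

```bash
python3 -m creep '[{"tx":0,"ty":0.1,"tz":-0.05,"wx":0,"wy":0,"wz":0,"gripper":1},{"tx":0,"ty":0.1,"tz":-0.05,"wx":0,"wy":0,"wz":0,"gripper":1},{"tx":0,"ty":0.1,"tz":-0.05,"wx":0,"wy":0,"wz":0,"gripper":1},{"tx":0,"ty":0.1,"tz":-0.05,"wx":0,"wy":0,"wz":0,"gripper":1},{"tx":0,"ty":0.1,"tz":-0.05,"wx":0,"wy":0,"wz":0,"gripper":1},{"tx":0,"ty":0.1,"tz":-0.05,"wx":0,"wy":0,"wz":0,"gripper":1},{"tx":0,"ty":0.1,"tz":-0.05,"wx":0,"wy":0,"wz":0,"gripper":1},{"tx":0,"ty":0.1,"tz":-0.05,"wx":0,"wy":0,"wz":0,"gripper":1}]'
python3 -m creep '[{"tx":0,"ty":0,"tz":0,"wx":0,"wy":0,"wz":0,"gripper":1},{"tx":0,"ty":0,"tz":0,"wx":0,"wy":0,"wz":0,"gripper":1},{"tx":0,"ty":0,"tz":0,"wx":0,"wy":0,"wz":0,"gripper":1},{"tx":0,"ty":0,"tz":0,"wx":0,"wy":0,"wz":0,"gripper":1},{"tx":0,"ty":0,"tz":0,"wx":0,"wy":0,"wz":0,"gripper":1},{"tx":0,"ty":0,"tz":0,"wx":0,"wy":0,"wz":0,"gripper":1}]'
```

```text
time: 12.13
tool_pos: [594.4, -249.1, 9.4]
tcp_rot: [-0.292, 1.571, -1.7]
contact_force: [0.2, 0.4, -0.5]
grip_width: 43.1
time: 12.63
tool_pos: [594.4, -249.1, 9.4]
tcp_rot: [0.009, 1.571, -1.398]
contact_force: [-0.0, 0.2, 0.5]
grip_width: 17.8
```

```bash
python3 -m creep '[{"tx":-2,"ty":0,"tz":0,"wx":0,"wy":0,"wz":0,"gripper":1},{"tx":-5,"ty":0,"tz":0,"wx":0,"wy":0,"wz":0,"gripper":1},{"tx":-9,"ty":0,"tz":0,"wx":0,"wy":0,"wz":0,"gripper":1},{"tx":-11,"ty":0,"tz":0,"wx":0,"wy":0,"wz":0,"gripper":1},{"tx":-11.5,"ty":0,"tz":0,"wx":0,"wy":0,"wz":0,"gripper":1},{"tx":-11.5,"ty":0,"tz":0,"wx":0,"wy":0,"wz":0,"gripper":1},{"tx":-11.5,"ty":0,"tz":0,"wx":0,"wy":0,"wz":0,"gripper":1}]'
python3 -c "
from h import *
go((545.1,-10,124),-1.96)"
```

```text
time: 13.22
tool_pos: [593.8, -248.7, 123.3]
tcp_rot: [-2.216, 1.569, 2.66]
contact_force: [-0.3, -0.1, -0.6]
grip_width: 17.6
t=13.22 tcp [ 593.8 -248.7  123.3] jawang -1.407 grip 17.6 F [-0.3 -0.1 -0.6]
tx,ty,tz cm [ -0.04  -0.91 -24.34] dist 244.0 w [ 0.553 -0.001  0.002] q6 0.89
```

```bash
python3 -m creep '[{"tx":0,"ty":-0.1,"tz":-3,"wx":0.1,"wy":0,"wz":0,"gripper":1},{"tx":0,"ty":-0.9,"tz":-24.3,"wx":0.553,"wy":0,"wz":0,"gripper":1},{"tx":0,"ty":-0.9,"tz":-24.3,"wx":0.553,"wy":0,"wz":0,"gripper":1},{"tx":0,"ty":-0.9,"tz":-24.3,"wx":0.553,"wy":0,"wz":0,"gripper":1},{"tx":0,"ty":-0.9,"tz":-24.3,"wx":0.553,"wy":0,"wz":0,"gripper":1},{"tx":0,"ty":-0.9,"tz":-24.3,"wx":0.553,"wy":0,"wz":0,"gripper":1},{"tx":0,"ty":-0.9,"tz":-24.3,"wx":0.553,"wy":0,"wz":0,"gripper":1},{"tx":0,"ty":-0.9,"tz":-24.3,"wx":0.553,"wy":0,"wz":0,"gripper":1}]'
python3 -m creep '[{"tx":0,"ty":0,"tz":0,"wx":0,"wy":0,"wz":0,"gripper":1},{"tx":0,"ty":0,"tz":0,"wx":0,"wy":0,"wz":0,"gripper":1},{"tx":0,"ty":0,"tz":0,"wx":0,"wy":0,"wz":0,"gripper":1},{"tx":0,"ty":0,"tz":0,"wx":0,"wy":0,"wz":0,"gripper":1},{"tx":0,"ty":0,"tz":0,"wx":0,"wy":0,"wz":0,"gripper":1},{"tx":0,"ty":0,"tz":0,"wx":0,"wy":0,"wz":0,"gripper":1}]'
python3 -c "
from h import *
go((545.1,-10,88),-1.96)"
```

```text
time: 13.88
tool_pos: [544.1, -8.1, 122.6]
tcp_rot: [-1.362, 1.567, 2.966]
contact_force: [0.1, 0.0, -0.2]
grip_width: 17.6
time: 14.38
tool_pos: [545.9, -11.5, 124.3]
tcp_rot: [-0.35, 1.571, -2.311]
contact_force: [0.3, -0.6, -0.4]
grip_width: 18.1
t=14.38 tcp [545.9 -11.5 124.3] jawang -1.961 grip 18.1 F [ 0.3 -0.6 -0.4]
tx,ty,tz cm [ 3.63 -0.14 -0.11] dist 36.0 w [-0.001  0.     0.   ] q6 1.80
```

```bash
python3 -m creep '[{"tx":1.5,"ty":-0.14,"tz":-0.11,"wx":0,"wy":0,"wz":0,"gripper":1},{"tx":3,"ty":-0.14,"tz":-0.11,"wx":0,"wy":0,"wz":0,"gripper":1},{"tx":3.8,"ty":-0.14,"tz":-0.11,"wx":0,"wy":0,"wz":0,"gripper":1},{"tx":3.8,"ty":-0.14,"tz":-0.11,"wx":0,"wy":0,"wz":0,"gripper":1},{"tx":3.8,"ty":-0.14,"tz":-0.11,"wx":0,"wy":0,"wz":0,"gripper":1},{"tx":3.8,"ty":-0.14,"tz":-0.11,"wx":0,"wy":0,"wz":0,"gripper":1}]'
python3 - <<'E'
from h import *
go((545.1,-10,71),-1.96)
for n in('wrist','scene','side'): snap(n,n+'12')
a=load('scene12');p=proj(a,[545,-10,71])[0];print(p);p=p.astype(int);a=crop(a,p[0],p[1],32,24,10,'s12.png')
b=load('side12');p=proj(b,[545,-10,71])[0];print(p);p=p.astype(int);b=crop(b,p[0],p[1],32,24,10,'sd12.png')
w=load('wrist12');crop(w,256,190,80,60,5,'w12c.png')
cv2.imwrite('pics/q12.png',np.hstack([a,b]))
E
```

```text
time: 14.88
tool_pos: [545.5, -9.4, 87.1]
tcp_rot: [1.711, 1.57, -0.249]
contact_force: [-0.2, 0.6, -0.1]
grip_width: 17.9
t=14.88 tcp [545.5  -9.4  87.1] jawang -1.960 grip 17.9 F [-0.2  0.6 -0.1]
tx,ty,tz cm [ 1.61 -0.02  0.07] dist 16.0 w [-0.    -0.    -0.001] q6 1.80
[264.62620687 198.20734577]
[244.47893234 192.50459972]
```

View pics/s12.png

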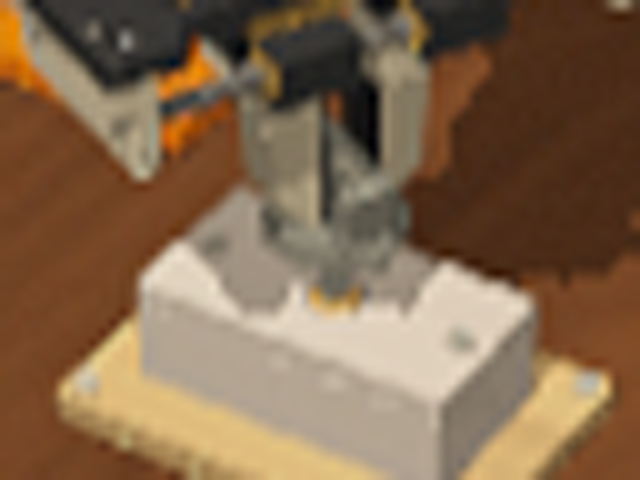

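View pics/sd12.png

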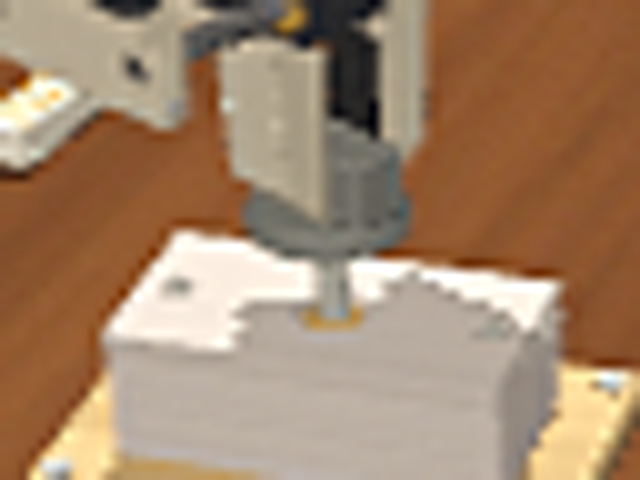

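View pics/w12c.png

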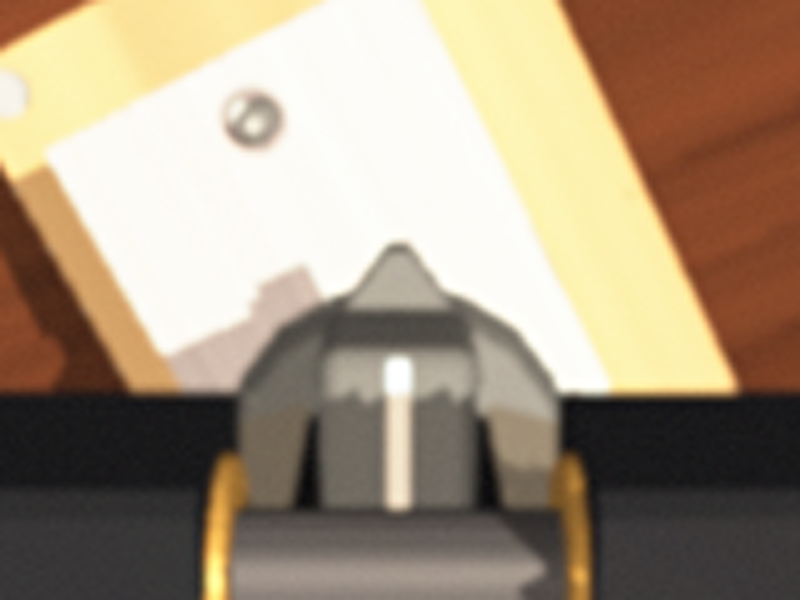

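The knob is upright over the spindle, nose forward. As a last check on its axis, I'll use the nose tip at wrist pixel (255.8,178.6) and the front of the bar at (255.8,192).

Run:
```python
from h import *
np.set_printoptions(suppress=True,precision=1)
w=load('wrist12');o=np.array([176,130])-.4;d=np.array([np.cos(-.389),np.sin(-.389)])
n=plane(w,np.array([399,243])/5+o,83)[0,:2];b=plane(w,np.array([399,311])/5+o,105.7)[0,:2];b2=plane(w,np.array([399,345])/5+o,105.7)[0,:2]
print(n,n-28.5*d,b-22*d,b2-22*d)
c=load('w11');print("nose on table",plane(c,np.array([365,28])/9+np.array([217,84])-.45,5)[0,:2]-np.array([594.4,-249.1]))
```

```text
[572.4 -21.4] [546.  -10.6] [549.5 -12. ] [546.  -10.5]
nose on table [28.8  4.7]
```

```bash
python3 -m creep '[{"tx":0,"ty":-0.05,"tz":0.03,"wx":0,"wy":0,"wz":0,"gripper":1},{"tx":0.3,"ty":-0.05,"tz":0.03,"wx":0,"wy":0,"wz":0,"gripper":1},{"tx":0.6,"ty":-0.05,"tz":0.03,"wx":0,"wy":0,"wz":0,"gripper":1},{"tx":0.8,"ty":-0.05,"tz":0.03,"wx":0,"wy":0,"wz":0,"gripper":1},{"tx":0.9,"ty":-0.05,"tz":0.03,"wx":0,"wy":0,"wz":0,"gripper":1},{"tx":1.0,"ty":-0.05,"tz":0.03,"wx":0,"wy":0,"wz":0,"gripper":1},{"tx":1.0,"ty":-0.05,"tz":0.03,"wx":0,"wy":0,"wz":0,"gripper":1}]'
```

```text
time: 15.62
tool_pos: [544.3, -9.3, 76.1]
tcp_rot: [-1.236, 1.57, 3.087]
contact_force: [0.5, 1.2, 0.0]
grip_width: 17.5
```

There's no axial force 4 mm past the tip, so the D has entered. I'll continue.

```bash
python3 -m creep '[{"tx":0.2,"ty":0,"tz":0,"wx":0,"wy":0,"wz":0,"gripper":1},{"tx":0.4,"ty":0,"tz":0,"wx":0,"wy":0,"wz":0,"gripper":1},{"tx":0.6,"ty":0,"tz":0,"wx":0,"wy":0,"wz":0,"gripper":1},{"tx":0.75,"ty":0,"tz":0,"wx":0,"wy":0,"wz":0,"gripper":1},{"tx":0.85,"ty":0,"tz":0,"wx":0,"wy":0,"wz":0,"gripper":1},{"tx":0.85,"ty":0,"tz":0,"wx":0,"wy":0,"wz":0,"gripper":1},{"tx":0.85,"ty":0,"tz":0,"wx":0,"wy":0,"wz":0,"gripper":1}]'
python3 -c "
from h import *
go((545.1,-10,66.4),-1.96)"
```

```text
time: 16.2
tool_pos: [544.4, -9.3, 67.8]
tcp_rot: [-0.1, 1.571, -2.06]
contact_force: [-0.3, -0.2, -0.5]
grip_width: 17.7
t=16.20 tcp [544.4  -9.3  67.8] jawang -1.960 grip 17.7 F [-0.3 -0.2 -0.5]
tx,ty,tz cm [0.14 0.09 0.03] dist 2.0 w [-0.  0.  0.] q6 1.80
```

```bash
python3 -m creep '[{"tx":0.1,"ty":0.04,"tz":0.02,"wx":0,"wy":0,"wz":0,"gripper":1},{"tx":0.2,"ty":0.04,"tz":0.02,"wx":0,"wy":0,"wz":0,"gripper":1},{"tx":0.2,"ty":0.04,"tz":0.02,"wx":0,"wy":0,"wz":0,"gripper":1},{"tx":0.2,"ty":0.04,"tz":0.02,"wx":0,"wy":0,"wz":0,"gripper":1}]'
python3 -m creep '[{"tx":0.1,"ty":0,"tz":0,"wx":0,"wy":0,"wz":0,"gripper":1},{"tx":0.2,"ty":0,"tz":0,"wx":0,"wy":0,"wz":0,"gripper":1},{"tx":0.2,"ty":0,"tz":0,"wx":0,"wy":0,"wz":0,"gripper":1},{"tx":0.2,"ty":0,"tz":0,"wx":0,"wy":0,"wz":0,"gripper":1}]'
```

```text
time: 16.53
tool_pos: [545.0, -9.8, 66.3]
tcp_rot: [1.617, 1.57, -0.343]
contact_force: [0.4, 0.1, 3.3]
grip_width: 18.0
time: 16.87
tool_pos: [545.0, -9.7, 64.4]
tcp_rot: [1.685, 1.57, -0.275]
contact_force: [-1.0, -0.7, 6.8]
grip_width: 17.2
```

It bottomed at 66.3 as predicted, and the spring force is rising. I'll press on to the stop.

```bash
python3 -m creep '[{"tx":0.1,"ty":0,"tz":0,"wx":0,"wy":0,"wz":0,"gripper":1},{"tx":0.2,"ty":0,"tz":0,"wx":0,"wy":0,"wz":0,"gripper":1},{"tx":0.25,"ty":0,"tz":0,"wx":0,"wy":0,"wz":0,"gripper":1},{"tx":0.25,"ty":0,"tz":0,"wx":0,"wy":0,"wz":0,"gripper":1},{"tx":0.25,"ty":0,"tz":0,"wx":0,"wy":0,"wz":0,"gripper":1}]'
```

```text
time: 17.28
tool_pos: [545.1, -9.7, 62.2]
tcp_rot: [1.686, 1.57, -0.274]
contact_force: [-2.5, -0.2, 7.6]
grip_width: 17.8
```

```bash
python3 -m creep '[{"tx":0.1,"ty":0,"tz":0,"wx":0,"wy":0,"wz":0,"gripper":1},{"tx":0.15,"ty":0,"tz":0,"wx":0,"wy":0,"wz":0,"gripper":1},{"tx":0.15,"ty":0,"tz":0,"wx":0,"wy":0,"wz":0,"gripper":1},{"tx":0.15,"ty":0,"tz":0,"wx":0,"wy":0,"wz":0,"gripper":1},{"tx":0.15,"ty":0,"tz":0,"wx":0,"wy":0,"wz":0,"gripper":1}]'
```

```text
time: 17.7
tool_pos: [545.4, -9.8, 61.8]
tcp_rot: [1.721, 1.568, -0.239]
contact_force: [-4.2, 0.7, 17.4]
grip_width: 17.9
```

It's at the stop: 17 N and no more travel. I'll check visually.

Run:
```python
from h import *
for n in('wrist','scene','side'): snap(n,n+'13')
o=get_obs();print(o["time"],o["tool_pos"],o["contact_force"],o["grip_width"])
a=load('scene13');p=proj(a,[545,-10,60])[0].astype(int);a=crop(a,p[0],p[1],32,24,10,'s13.png')
b=load('side13');p=proj(b,[545,-10,60])[0].astype(int);b=crop(b,p[0],p[1],32,24,10,'sd13.png')
w=load('wrist13');c=crop(w,256,160,80,60,5,'w13c.png')
```

```text
17.85 [545.33998529  -9.74203225  61.85949549] [-4.78491613  0.42290734 18.02026733] 17.5713007572367
```

View pics/s13.png

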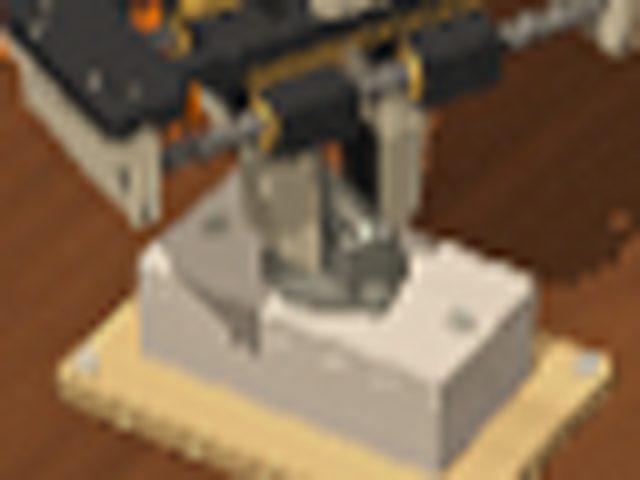

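View pics/sd13.png

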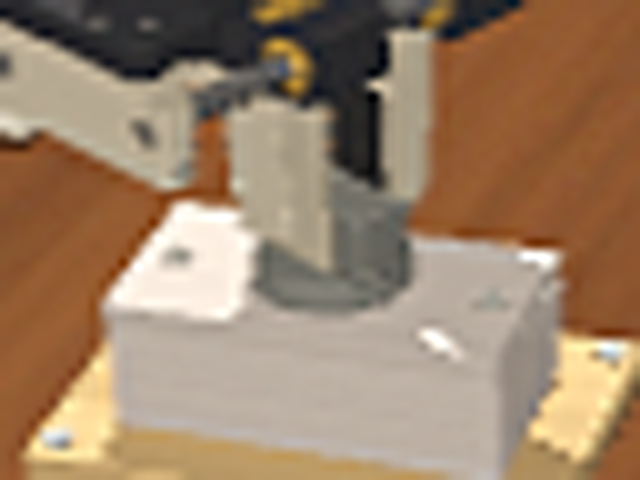

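View pics/w13c.png

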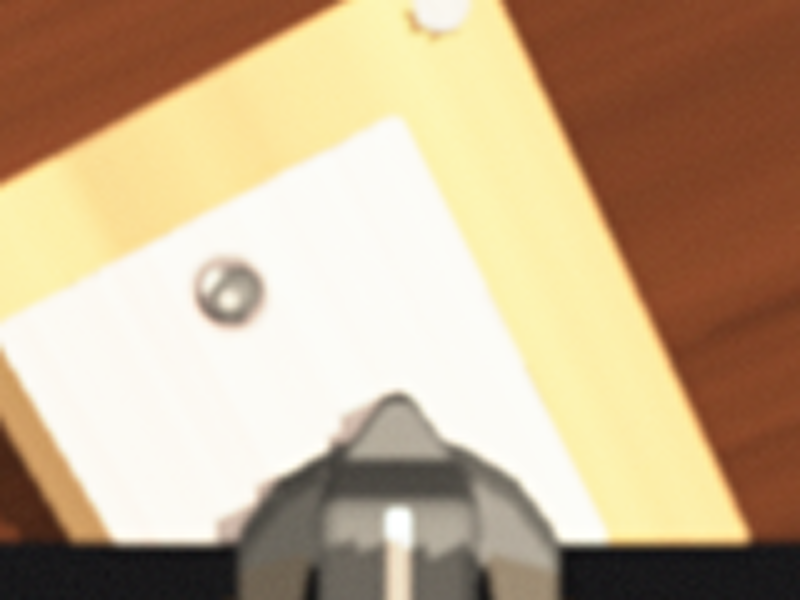

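The knob's skirt is about 2 mm above the lid, the lid is flush, and the steady push is 18 N. I'm handing the job in.

```bash
python3 -m creep '[{"tx":0,"ty":0,"tz":0,"wx":0,"wy":0,"wz":0,"gripper":1},{"tx":0,"ty":0,"tz":0,"wx":0,"wy":0,"wz":0,"gripper":1},{"tx":0,"ty":0,"tz":0,"wx":0,"wy":0,"wz":0,"gripper":1}]'; python3 -c "
from plant import *
print(close_job())"
```

```text
time: 18.1
tool_pos: [545.4, -9.8, 61.9]
tcp_rot: [1.719, 1.568, -0.241]
contact_force: [-4.3, -0.3, 17.3]
grip_width: 17.7
the job is handed in; nothing more can be done
None
```

The dimmer is back together. The lid is seated over both studs. The knob is turned to the spindle's flat (about -0.39 rad), pushed home and held down against the stop. I handed the job in at 18.1 s; no verdict is reported.

- **Lid:** It made contact at the expected height, and the last pictures show it flush with the box walls.
- **Knob:** It slid on with no axial force and bottomed within 0.1 mm of the predicted height. I then pressed it about 4.5 mm further, until the force rose sharply at the stop. The arm still holds about 17 N of push, with the fingers closed on the grip bar (17.7 mm).
- **Disagreements:** Camera and arm readings of positions differed by 1–2 mm, within the stated calibration. I corrected the lid's position by about 2 mm while watching a stud through its hole. A side force of about 4 N remains on the held knob. The force read 7.6 N near full travel, where I expected about 9 N, just before the stop.
- **Not measured:** I did not re-measure the other objects on the table. I saw no contact with any of them.

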